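# Put the honey jars away in the lidded box

### The arm

A 6-joint arm with a two-finger parallel gripper is mounted at the origin on a cart in front of the work surface, level with it; the furniture and walls round the work are solid. World frame = base frame: x ahead of the robot, y to its left, z up, the work surface at z = 0. Lengths are in m, angles in degrees, forces in N, time in s.
With the tool pointing down it reaches from about 0.4 to 0.825 m from the base axis. Payload 7 kg.
Tool frame: the origin (TCP) lies on the centre line of the jaws, within the pads' length; the fingertips stand 8 mm ahead of it and the grasp point (between the pads) lies 11 mm behind it; z points along the fingers, y is the line along which they close (so a half turn about z gives the same grasp; the last joint's range is limited). The gripper opens to 88 mm and grips with 3 to 60 N. Pads are 19 mm wide; open, the fingers measure 130 mm over their backs; the gripper's body (78 mm by 193 mm) begins 47 mm behind the grasp point.
Start: joints at [-59.696, 20.546, 0.682, 0, -70.136, -16.507], TCP at [0.161, -0.656, 0.235] pointing down, gripper open.
Joint ranges: [-176.03, 176.03], [-82.01, 121.73], [-58.28, 71.71], [-173.87, 95.51], [-174.79, -0.11], [-173.66, 173.66]. Speed limits (degrees/s): [136.94, 136.94, 172.46, 180, 180, 180].

### API

Orientations are given as [roll, pitch, yaw] about the fixed x, y, z axes, in that order (R = Rz(yaw) Ry(pitch) Rx(roll)).
In Python, from plant import telemetry, viewer, close_job, models gives the robot as it stands.
- The arm moves only by the shell command python3 -m handwheel 'ROWS' [FORCE]. ROWS is JSON, a list of rows, each an object with "grip": the closure, from -1 (fully open) to 1 (shut); "travel": the shift along the tool's x, y, z as a fraction of full scale, a list of three; "spin": the turn about the tool's z as a fraction of full scale. A call has 1 to 8 rows; each row shifts and turns the commanded pose from where the row before left it, along the tool's axes as they then stand; what a row does not reach is not made up. Full scale, the value 1, is 0.025 m for a shift and 5 degrees for a turn. A row lasts 1/8 s, in which the tool goes at most 62.5 mm and 10.7 degrees, less where a joint would pass 70% of its speed; a pose out of reach is approached as far as the arm can. A call with a number of a shift or a turn outside -1 to 1 is refused whole. A call with a gripper value outside its range is refused whole. The fingers move at their own pace and stop on an object; FORCE is the grip in N (left out, the last holds). Time passes only in rows, so rows that do not move let the fingers close. It gives the time, the measured TCP pose, the force, the opening and the grip force at its end, in the units of the state.
- telemetry.get_state(): the state, without advancing time (a new reading comes with each control period).
- viewer.capture(name): name is "side" or "top"; returns the picture (400x640x3 uint8, red, green, blue); there is no depth.
- viewer.calibration(name): a dict with "fx", "fy", "cx", "cy" (pixels), "k1" (the pictures are not rectified: a ray, as slopes to the right and down, at radius r is drawn at 1 + k1 r^2 times it, then the intrinsics apply), "T" (4x4, takes a point from camera to world coordinates). Camera axes: x right, y down, z forward; pixel columns grow to the right and rows downward; lengths in m; the calibration is good to about 2 mm. A picture is of the moment at which its call begins. calibration takes no time and is no camera call.
- close_job(): hands the job in; it is judged then, once.
Trained networks look in the newest picture that a camera, given by its name, has taken for a name from the list of things; names that differ only in an ending like _2 or _b are one class to them, and where a whole thing is asked for, a point or a joint stands for the part that bears it (a point fixed in the world has none). Each returns a list of dicts, best first, with "p" (0 to 1); they miss things now and then, are a little off and sometimes report something else, mostly with a low value. They report only what shows in the picture. A call takes as long as a camera call.
- models.find_in(camera, thing): "position" ([column, row] in pixels, amid what is visible of it).
The state is a dict: "time_s": time; "joints": joint angles; "qd": joint speeds; "joint_torque": joint torques, N m; "tcp_pos": TCP position; "eef_rot": TCP orientation; "contact_force": force on the tool from outside, world axes, zero at the start; "moment": the same for the moment, N m; "gripper_width": finger opening in m; "gripper_force": force on a finger pad.
Only numpy, scipy, OpenCV 4.12 (cv2) and the standard library are available. Lean on these libraries where they do the work, as an engineer would, in place of code of your own. Each camera call takes 0.05 s, during which the arm holds its last target. There are 200 camera calls.

### The job

Put the honey jars away: open the wooden box's lid all the way back to its stop, stand every red-lidded jar from the hob upright in the box, one to a cell, and only then shut the lid fully. The jars are glass, so grip them lightly; swing the lid without slamming it, and leave the mill, mug, tin, tomato and salt shaker where they are.

Things in the scene. Friction and masses are not known exactly. Their poses are not given: they have to be found in the camera images.
- box: fixed lidded wooden box on the worktop. Origin: centre of its underside; its x points to the hinge side (253 mm deep, -126.5 to +126.5), its y along the hinge (181 mm), z up. Tray walls 55 mm high; 3 rows (along x) of 2 open cells (along y), each 76 mm (x) by 83 mm (y), floor at 6 mm, dividers 5 mm thick, tops at 46 mm. 106 mm high when shut, with room for the 86 mm jars.
- lid (a joint): angle of the box's deep lid (51 mm deep shell): 0 closed, grows as it swings up and away from its handle side, hard stop at 1.92 rad (110 degrees). The hinge is stiff with friction (about 1 to 5 N at the handle), so the lid stays where it is left.
- handle (a point): middle of the lid's handle: round steel bar, 10 mm thick, 100 mm long, parallel to the box's y, its axis 40 mm off the lid's front face, a post at each end; it moves with the lid. Lid closed: 293 mm from the hinge line along the box's -x and 31 mm above it (86 mm above the worktop, 20 mm below the lid's top).
- hinge (a point): middle of the hinge line, on the box at +126.5 mm along its x and 55 mm above the worktop; the hinge line runs along the box's y. Wall cabinets hang behind: 0.49 m and more above the worktop, from about 0.65 m ahead of the robot (x) on, so keep the wrist low or close in there.
- cell0 (a point): centre of the floor of one of the six cells of the box (at -78.5, -44 mm in the box's x, y).
- cell1 (a point): centre of the floor of one of the six cells of the box (at -78.5, 44 mm in the box's x, y).
- cell2 (a point): centre of the floor of one of the six cells of the box (at 2.5, -44 mm in the box's x, y).
- cell3 (a point): centre of the floor of one of the six cells of the box (at 2.5, 44 mm in the box's x, y).
- cell4 (a point): centre of the floor of one of the six cells of the box (at 83.5, -44 mm in the box's x, y).
- cell5 (a point): centre of the floor of one of the six cells of the box (at 83.5, 44 mm in the box's x, y).
- jar1: closed squat glass honey jar with a round red lid, 58 to 62 mm across the body, lid 56 mm across and the top 11 mm, 86 mm tall, about 0.3 to 0.5 kg, standing upright on the hob at the start (hob top 6.5 mm above the worktop). Stands no more than 40 N of squeeze in all, both fingers added (20 N each). Origin at the centre of its underside, z up. May be absent (then None).
- jar2: closed squat glass honey jar with a round red lid, 58 to 62 mm across the body, lid 56 mm across and the top 11 mm, 86 mm tall, about 0.3 to 0.5 kg, standing upright on the hob at the start (hob top 6.5 mm above the worktop). Stands no more than 40 N of squeeze in all, both fingers added (20 N each). Origin at the centre of its underside, z up. May be absent (then None).
- jar3: closed squat glass honey jar with a round red lid, 58 to 62 mm across the body, lid 56 mm across and the top 11 mm, 86 mm tall, about 0.3 to 0.5 kg, standing upright on the hob at the start (hob top 6.5 mm above the worktop). Stands no more than 40 N of squeeze in all, both fingers added (20 N each). Origin at the centre of its underside, z up. May be absent (then None).
- jar4: closed squat glass honey jar with a round red lid, 58 to 62 mm across the body, lid 56 mm across and the top 11 mm, 86 mm tall, about 0.3 to 0.5 kg, standing upright on the hob at the start (hob top 6.5 mm above the worktop). Stands no more than 40 N of squeeze in all, both fingers added (20 N each). Origin at the centre of its underside, z up. May be absent (then None).
- jar5: closed squat glass honey jar with a round red lid, 58 to 62 mm across the body, lid 56 mm across and the top 11 mm, 86 mm tall, about 0.3 to 0.5 kg, standing upright on the hob at the start (hob top 6.5 mm above the worktop). Stands no more than 40 N of squeeze in all, both fingers added (20 N each). Origin at the centre of its underside, z up. May be absent (then None).
- tin: bystander: flat tin, 86 mm across, 40 mm tall, on the worktop; origin at the centre of its underside.
- tomato: bystander: tomato, 58 mm across, 62 mm tall, on the hob; origin at its underside.
- mug: bystander: green mug, 86 mm across without its handle, 96 mm tall, on the hob; origin at its underside.
- mill: bystander: dark wooden mill, 58 mm across, 170 mm tall, on the hob; origin at the centre of its underside.
- shaker: bystander: salt shaker, 44 mm across, 90 mm tall, on the worktop; origin at the centre of its underside.

How it is judged:
By the outcome, as a careful person would: the job done as asked, in the order asked, and still so for the second after the job is handed in, with the robot touching nothing.
Of jar1, jar2, jar3, jar4, jar5 only 4 to 5 are there at a start; the rules pass over those that are not, and their reading is None.
At some moment in a run one of jar1, jar2, jar3, jar4, jar5 may be knocked a few centimetres aside while the robot is not near it.
It also fails if it takes over 210 s, if anything falls off the work surface, if the arm or the gripper's body presses on something with over 40 N, if the wrist force passes 120 N, or if a joint passes its speed limit or range.

## Working session

There is one attempt and no reset: what is moved stays moved. The work goes in short steps, Python scripts to look and compute and a shell command to move; the robot and the scene stay as the last step left them, time stands still between calls to the robot, and variables do not carry over. Pictures are saved under pics/ and viewed, at most 14 in all, crops included, and the job is handed in when it is done.

```bash
ls; mkdir -p pics; cat > h.py <<'E'
import numpy as np, cv2, json
from plant import telemetry, viewer, models
def ray(cam,px):
    c=viewer.calibration(cam); T=np.array(c["T"])
    d=np.array([(px[0]-c["cx"])/c["fx"],(px[1]-c["cy"])/c["fy"]]); s=d.copy()
    for _ in range(20): s=d/(1+c["k1"]*(s@s))
    return T[:3,3], T[:3,:3]@np.array([s[0],s[1],1])
def at_z(cam,px,z):
    o,d=ray(cam,px); return o+d*(z-o[2])/d[2]
def proj(cam,P):
    c=viewer.calibration(cam); T=np.array(c["T"]); p=T[:3,:3].T@(np.array(P)-T[:3,3])
    s=p[:2]/p[2]; s=s*(1+c["k1"]*(s@s)); return np.array([c["cx"]+c["fx"]*s[0],c["cy"]+c["fy"]*s[1]])
def snap(cam,name):
    im=np.array(viewer.capture(cam)); cv2.imwrite(f"pics/{name}.png",im[:,:,::-1]); return im
E
python3 - <<'E'
from h import *
np.set_printoptions(precision=3,suppress=True)
for c in("top","side"):
    snap(c,c+"0"); k=viewer.calibration(c); print(c,k["fx"],k["k1"],np.array(k["T"]).round(3).tolist())
    for n in("jar1","box","handle","hinge","cell0","tin","tomato","mug","mill","shaker"):
        print(n,[([round(x) for x in r["position"]],round(r["p"],2)) for r in models.find_in(c,n)][:7])
print(telemetry.get_state())
E
```

```text
pics
top 437.1704334367945 -0.03221468734700382 [[0.006, -0.981, 0.194, 0.348], [-1.0, -0.006, -0.001, 0.125], [0.002, -0.194, -0.981, 1.3], [0.0, 0.0, 0.0, 1.0]]
jar1 [([265, 197], 0.67), ([249, 225], 0.67), ([235, 193], 0.61), ([215, 225], 0.59)]
box [([388, 232], 0.83)]
handle [([391, 228], 0.96), ([338, 162], 0.71), ([263, 197], 0.22)]
hinge [([391, 229], 0.9)]
cell0 [([388, 230], 0.88)]
tin [([374, 160], 0.97)]
tomato [([281, 173], 0.81)]
mug [([195, 188], 0.61)]
mill [([269, 147], 0.91)]
shaker [([338, 162], 0.75)]
side 459.7255446698697 -0.08679559825833998 [[0.692, -0.494, 0.527, -0.174], [-0.722, -0.467, 0.511, -0.624], [-0.006, -0.734, -0.679, 1.086], [0.0, 0.0, 0.0, 1.0]]
jar1 [([293, 199], 0.65), ([278, 188], 0.53)]
box [([351, 260], 0.94), ([350, 251], 0.28)]
handle [([352, 252], 0.57)]
hinge [([347, 260], 0.87), ([268, 201], 0.68)]
cell0 [([268, 200], 0.73), ([347, 257], 0.6)]
tin []
tomato [([350, 261], 0.26)]
mug []
mill []
shaker []
{'time_s': 1.1, 'joints': array([-59.695,  20.546,   0.683,   0.001, -70.135, -16.506]), 'qd': array([-0.04 ,  0.19 , -0.018, -0.002,  0.026, -0.026]), 'joint_torque': array([ -0.   , -58.239,  29.33 ,   7.002,   0.013,   0.   ]), 'tcp_pos': array([ 0.161, -0.656,  0.235]), 'eef_rot': array([-179.997,   -0.001, -166.201]), 'contact_force': array([0.966, 0.617, 0.089]), 'moment': array([ 0.033, -0.028, -0.026]), 'gripper_force': 0.0, 'gripper_width': 0.08742244816185415}
```

View pics/top0.png

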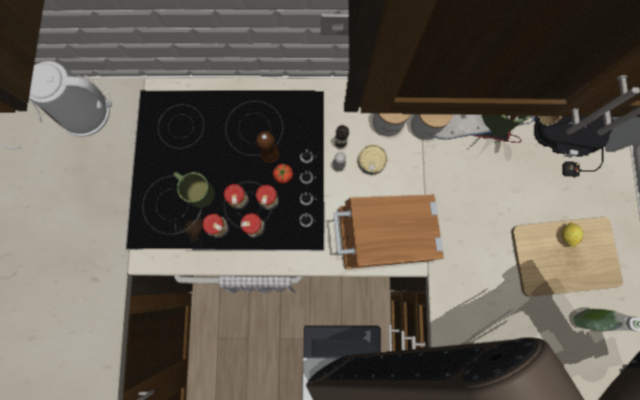

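View pics/side0.png

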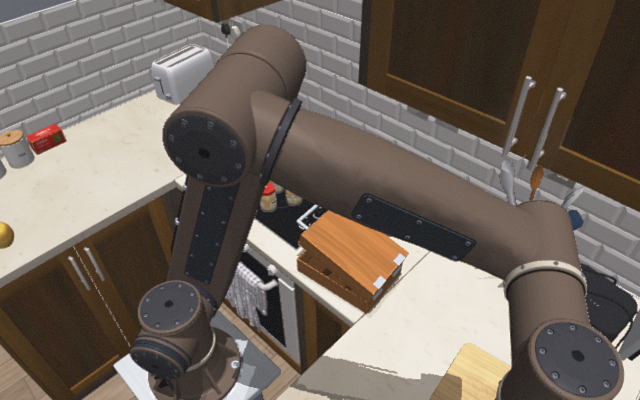

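The top view shows 4 red-lidded jars at about (235,193), (265,197), (215,225) and (250,225). The box is at (390,230), with the handle on the left and hinge plates on the right. I'll zoom in on the box.

```bash
python3 - <<'E'
from h import *
a=cv2.imread("pics/top0.png"); b=cv2.imread("pics/side0.png")
A=cv2.resize(a[180:280,320:450],None,fx=6,fy=5.9,interpolation=cv2.INTER_CUBIC); cv2.imwrite("pics/topc.png",A)
B=cv2.resize(b[170:320,250:420],None,fx=4,fy=4,interpolation=cv2.INTER_CUBIC); cv2.imwrite("pics/sidec.png",B)
for p in [(235,193),(265,197),(215,225),(250,225)]: print(at_z("top",p,.0925).round(3))
for p in [(436,207),(439,246)]: print("hinge plates z.055/.106",at_z("top",p,.055).round(3),at_z("top",p,.106).round(3))
E
```

```text
[0.609 0.353 0.093]
[0.598 0.268 0.093]
[0.517 0.405 0.093]
[0.518 0.307 0.093]
hinge plates z.055/.106 [ 0.579 -0.225  0.055] [ 0.569 -0.211  0.106]
hinge plates z.055/.106 [ 0.466 -0.228  0.055] [ 0.461 -0.214  0.106]
```

View pics/topc.png

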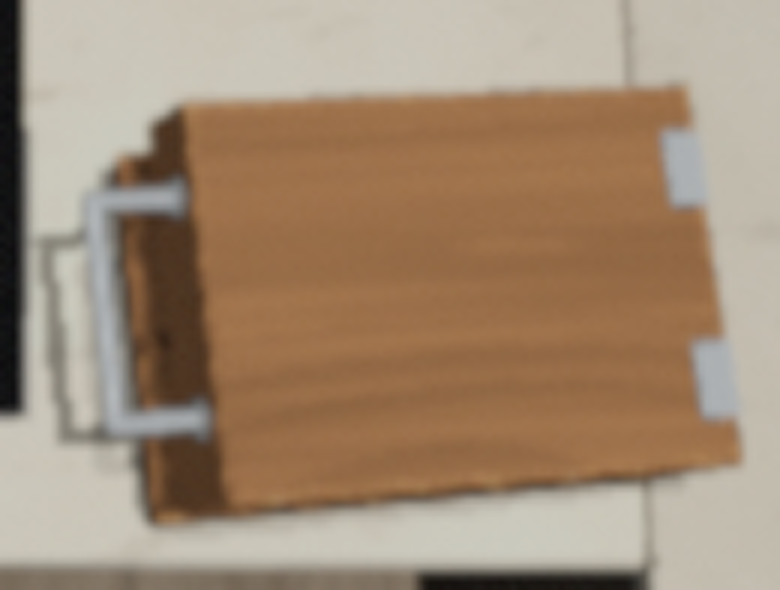

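View pics/sidec.png

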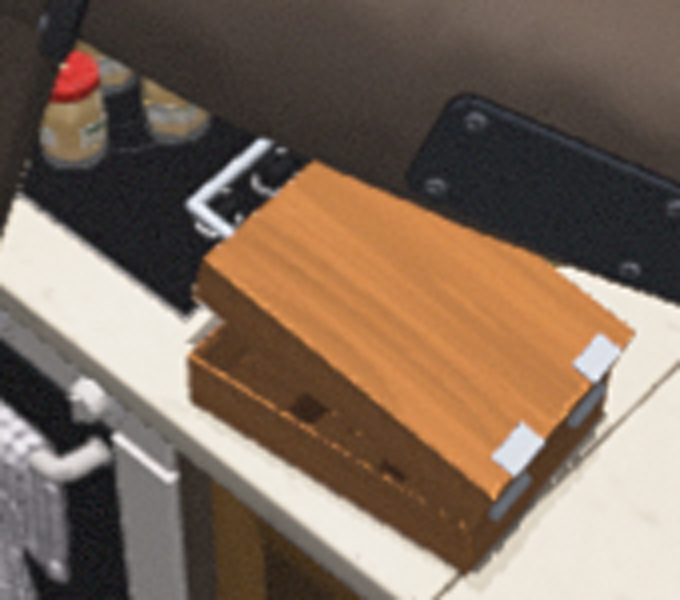

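The zooms show the lid already standing about 20° open. I'll fit the box pose and lid angle from the corners seen in both cameras.

```bash
cat > box.py <<'E'
from h import *
from scipy.optimize import least_squares
def lidP(p,L):  # p=x,y,yaw(box x dir),th ; L lid-local rel. hinge
    x,y,yaw,th=p; l=np.array(L,float); c,s=np.cos(th),np.sin(th)
    # opening raises -x side
    b=np.array([c*l[0]+s*l[2]+.1265, l[1], -s*l[0]+c*l[2]+.055]); return boxP(p,b)
def boxP(p,b):
    x,y,yaw=p[:3]; C,S=np.cos(yaw),np.sin(yaw)
    return np.array([x+C*b[0]-S*b[1], y+S*b[0]+C*b[1], b[2]])
E
python3 - <<'E'
from box import *
t=lambda a,b:(a/6+320-.4,b/5.9+180-.4); s=lambda a,b:(a/4+250-.4,b/4+170-.4)
obs=[]
W=.0905
for px,L in [(t(185,105),(-.253,W,.051)),(t(688,88),(0,W,.051)),(t(740,463),(0,-W,.051)),(t(228,508),(-.253,-W,.051)),(t(95,197),(-.293,.05,.031)),(t(115,430),(-.293,-.05,.031))]: obs.append(("top",px,L,0))
for px,L in [(s(315,163),(-.253,W,.051)),(s(632,335),(0,W,.051)),(s(497,497),(0,-W,.051)),(s(205,262),(-.253,-W,.051))]: obs.append(("side",px,L,0))
for px,b in [(s(190,355),(-.1265,-W,.055)),(s(472,572),(.1265,-W,0))]: obs.append(("side",px,b,1))
obs.append(("top",t(155,520),(-.1265,-W,.055),1)); 
f=lambda p:np.concatenate([proj(c,(boxP if k else lidP)(p,L))-px for c,px,L,k in obs])
r=least_squares(f,[.53,-.1,-1.4,.3],loss="soft_l1")
print(r.x, np.degrees(r.x[2:])); print(f(r.x).reshape(-1,2).round(1))
p=r.x; json.dump(list(p),open("box.json","w"))
for th in (p[3],0,.6,1,1.4,1.7,1.92):
    q=[*p[:3],th]; print(round(th,2),"handle",lidP(q,(-.293,0,.031)).round(3))
for i,c in enumerate([(-.0785,-.044),(-.0785,.044),(.0025,-.044),(.0025,.044),(.0835,-.044),(.0835,.044)]): print("cell",i,boxP(p,(*c,.006)).round(3))
for n,px,z in [("tin",(373,158),.04),("tomato",(282,171),.06),("mug",(195,188),.06),("mill",(266,138),.17),("shaker",(340,158),.09)]: print(n,at_z("top",px,z).round(3))
E
```

```text
[ 0.50402985 -0.07753413 -1.47080448  0.26667921] [-84.27088928  15.27959329]
[[ -0.8  -0.7]
 [ -0.1  -0.9]
 [  0.8   0.1]
 [ -0.3  -0.1]
 [ -0.9   0.9]
 [ -0.3  -0.8]
 [ 11.8 -10.3]
 [  1.6  -0.2]
 [  0.    1.1]
 [ -0.1   0.4]
 [ -0.7   0.9]
 [ -0.6   2.3]
 [  0.1   0.6]]
0.27 handle [0.489 0.07  0.162]
0 handle [0.487 0.088 0.086]
0.6 handle [0.494 0.02  0.246]
1 handle [ 0.503 -0.072  0.318]
1.4 handle [ 0.515 -0.184  0.349]
1.7 handle [ 0.523 -0.272  0.342]
1.92 handle [ 0.53  -0.332  0.32 ]
cell 0 [ 0.452 -0.004  0.006]
cell 1 [0.54  0.005 0.006]
cell 2 [ 0.46  -0.084  0.006]
cell 3 [ 0.548 -0.076  0.006]
cell 4 [ 0.469 -0.165  0.006]
cell 5 [ 0.556 -0.156  0.006]
tin [ 0.73  -0.047  0.04 ]
tomato [0.682 0.224 0.06 ]
mug [0.63  0.476 0.06 ]
mill [0.745 0.26  0.17 ]
shaker [0.714 0.055 0.09 ]
```

```bash
cat > go.py <<'E'
import sys; from h import *
# go.py x y z [yaw]: tool-axis shifts (full-scale units) from measured pose, at current yaw; spin units for yaw change
def plan(x,y,z,yaw=None,src=None):
    s=telemetry.get_state(); P=np.array(s["tcp_pos"]) if src is None else np.array(src); w0=s["eef_rot"][2]
    w=np.radians(w0 if yaw is None else yaw); d=np.array([x,y,z])-P
    t=np.array([np.cos(w)*d[0]+np.sin(w)*d[1], np.sin(w)*d[0]-np.cos(w)*d[1], -d[2]])/.025
    sp=0 if yaw is None else -((yaw-w0+180)%360-180)/5
    print("from",P.round(4),"yaw",round(w0,2),"F",np.round(s["contact_force"],1),"w",round(s["gripper_width"],4),"| travel",t.round(2),"rows>=",int(np.ceil(abs(t).max())),"spin first",round(sp,2))
if __name__=="__main__":
    a=[float(v) for v in sys.argv[1:]]; plan(*a[:3],a[3] if len(a)>3 else None)
E
python3 - <<'E'
from go import *
plan(.40,-.35,.30,-174.27)
plan(.489,.07,.235,-174.27,src=(.40,-.35,.30))
E
```

```text
from [ 0.161  -0.6555  0.2346] yaw -166.2 F [1.  0.6 0.1] w 0.0874 | travel [-10.73  11.21  -2.62] rows>= 12 spin first 1.61
from [ 0.4  -0.35  0.3 ] yaw -166.2 F [1.  0.6 0.1] w 0.0874 | travel [-5.22 16.36  2.6 ] rows>= 17 spin first 1.61
```

```bash
python3 -m handwheel '[{"grip":0.5,"travel":[0,0,-0.33],"spin":0.4},{"grip":0.5,"travel":[0,0,-0.33],"spin":0.4},{"grip":0.5,"travel":[0,0,-0.33],"spin":0.4},{"grip":0.5,"travel":[0,0,-0.33],"spin":0.4},{"grip":0.5,"travel":[-0.89,0.93,-0.33],"spin":0},{"grip":0.5,"travel":[-0.89,0.93,-0.33],"spin":0},{"grip":0.5,"travel":[-0.89,0.93,-0.33],"spin":0},{"grip":0.5,"travel":[-0.89,0.93,-0.33],"spin":0}]' 20
python3 -m handwheel '[{"grip":0.5,"travel":[-0.89,0.93,0],"spin":0},{"grip":0.5,"travel":[-0.89,0.93,0],"spin":0},{"grip":0.5,"travel":[-0.89,0.93,0],"spin":0},{"grip":0.5,"travel":[-0.89,0.93,0],"spin":0},{"grip":0.5,"travel":[-0.89,0.93,0],"spin":0},{"grip":0.5,"travel":[-0.89,0.93,0],"spin":0},{"grip":0.5,"travel":[-0.89,0.93,0],"spin":0},{"grip":0.5,"travel":[-0.89,0.93,0],"spin":0}]'
python3 go.py .489 .07 .235 -174.27
```

```text
time_s: 2.1
tcp_pos: [0.2406, -0.5532, 0.3013]
eef_rot: [-180.0, 0.0, -174.3]
contact_force: [1.0, -0.2, 0.3]
gripper_width: 0.0223
gripper_force: 0.0
time_s: 3.1
tcp_pos: [0.399, -0.3501, 0.3012]
eef_rot: [-180.0, 0.0, -174.3]
contact_force: [0.6, -0.7, -0.1]
gripper_width: 0.0218
gripper_force: 0.0
from [ 0.399  -0.3501  0.3012] yaw -174.27 F [ 0.6 -0.7 -0.1] w 0.0218 | travel [-5.26 16.36  2.65] rows>= 17 spin first -0.0
```

```bash
python3 -m handwheel '[{"grip":0.5,"travel":[-0.31,0.96,0],"spin":0},{"grip":0.5,"travel":[-0.31,0.96,0],"spin":0},{"grip":0.5,"travel":[-0.31,0.96,0],"spin":0},{"grip":0.5,"travel":[-0.31,0.96,0],"spin":0},{"grip":0.5,"travel":[-0.31,0.96,0],"spin":0},{"grip":0.5,"travel":[-0.31,0.96,0],"spin":0},{"grip":0.5,"travel":[-0.31,0.96,0],"spin":0},{"grip":0.5,"travel":[-0.31,0.96,0],"spin":0}]'
python3 -m handwheel '[{"grip":0.5,"travel":[-0.31,0.96,0],"spin":0},{"grip":0.5,"travel":[-0.31,0.96,0],"spin":0},{"grip":0.5,"travel":[-0.31,0.96,0],"spin":0},{"grip":0.5,"travel":[-0.31,0.96,0],"spin":0},{"grip":0.5,"travel":[-0.31,0.96,0.3],"spin":0},{"grip":0.5,"travel":[-0.31,0.96,0.5],"spin":0},{"grip":0.5,"travel":[-0.31,0.96,0.8],"spin":0},{"grip":0.5,"travel":[-0.31,0.96,1],"spin":0}]'
python3 - <<'E'
from go import *
from box import *
p=json.load(open("box.json"))
plan(.489,.07,.162+.05-.011,-174.27)
for c in("side","top"):
    im=snap(c,c+"1"); print(c,[([round(x,1) for x in r["position"]],round(r["p"],2)) for r in models.find_in(c,"handle")], [([round(x,1) for x in r["position"]],round(r["p"],2)) for r in models.find_in(c,"jar1")], proj(c,lidP(p,(-.293,0,.031))))
a=cv2.imread("pics/side1.png")[100:300,180:440]; b=cv2.imread("pics/top1.png")[130:280,180:440]
cv2.imwrite("pics/b1.png",cv2.resize(np.vstack([a[:, :],b]),None,fx=1.7*1,fy=1.7,interpolation=cv2.INTER_CUBIC))
E
```

```text
time_s: 4.1
tcp_pos: [0.4408, -0.1529, 0.3012]
eef_rot: [-180.0, 0.0, -174.3]
contact_force: [0.4, -0.2, -0.9]
gripper_width: 0.0214
gripper_force: 0.0
time_s: 5.1
tcp_pos: [0.4835, 0.0446, 0.236]
eef_rot: [180.0, 0.1, -174.3]
contact_force: [0.6, 0.4, 0.7]
gripper_width: 0.022
gripper_force: 0.0
from [0.4835 0.0446 0.236 ] yaw -174.26 F [0.6 0.4 0.7] w 0.022 | travel [-0.32  0.99  1.4 ] rows>= 2 spin first 0.0
side [] [([265.8, 198.0], 0.96), ([294.2, 194.3], 0.89), ([246.3, 181.0], 0.69), ([277.7, 178.7], 0.56)] [309.3065403  212.73780464]
top [([408.8, 241.5], 0.89)] [([216.5, 226.6], 0.91), ([265.5, 199.9], 0.8), ([247.9, 220.8], 0.72), ([234.2, 195.5], 0.62), ([406.8, 241.9], 0.37)] [336.46038978 232.63479918]
```

View pics/b1.png

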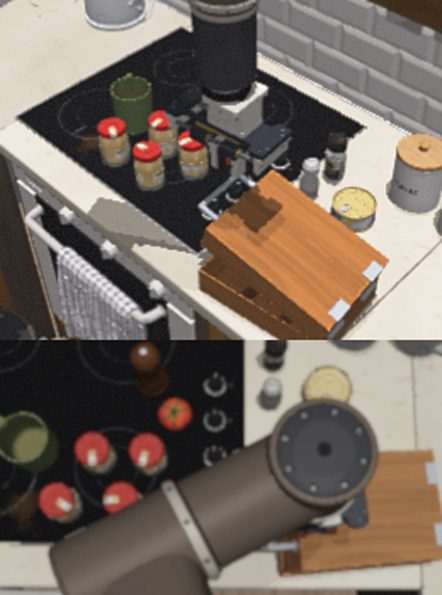

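The side view confirms 4 jars and the bar under the fingers at about (309,213), as the fit predicted. I'll line up, descend and grip.

```bash
python3 -m handwheel '[{"grip":0.5,"travel":[-0.16,0.5,0],"spin":0},{"grip":0.5,"travel":[-0.16,0.49,0],"spin":0},{"grip":0.5,"travel":[0,0,0.7],"spin":0},{"grip":0.5,"travel":[0,0,0.7],"spin":0},{"grip":0.5,"travel":[0,0,0.6],"spin":0},{"grip":0.5,"travel":[0,0,0.5],"spin":0},{"grip":0.5,"travel":[0,0,0.5],"spin":0},{"grip":0.5,"travel":[0,0,0.4],"spin":0}]'
python3 -m handwheel '[{"grip":1,"travel":[0,0,0],"spin":0},{"grip":1,"travel":[0,0,0],"spin":0},{"grip":1,"travel":[0,0,0],"spin":0},{"grip":1,"travel":[0,0,0],"spin":0}]' 20
python3 go.py .489 .07 .151 -174.27
```

```text
time_s: 6.4
tcp_pos: [0.4884, 0.069, 0.1499]
eef_rot: [-180.0, -0.0, -174.2]
contact_force: [0.5, 0.1, 0.5]
gripper_width: 0.022
gripper_force: 0.0
time_s: 6.9
tcp_pos: [0.4886, 0.0695, 0.1508]
eef_rot: [179.9, 0.0, -174.2]
contact_force: [-1.6, 4.3, -1.9]
gripper_width: 0.009
gripper_force: 20.0
from [0.4886 0.0695 0.1508] yaw -174.2 F [-1.6  4.3 -1.9] w 0.009 | travel [-0.02  0.02 -0.01] rows>= 1 spin first 0.01
```

```bash
python3 - <<'E'
from box import *
p=json.load(open("box.json"))
def H(th): P=lidP([*p[:3],th],(-.293,0,.031)); return P
w=np.radians(-174.27)
th=np.linspace(p[3],1.92,31)
for i in range(30):
    d=H(th[i+1])-H(th[i]); print(i,round(th[i+1],2),"y %.2f z %.2f"%((np.sin(w)*d[0]-np.cos(w)*d[1])/.025,-d[2]/.025),H(th[i+1]).round(3) if i%6==5 else"")
E
```

```text
0 0.32 y -0.25 z -0.60 
1 0.38 y -0.29 z -0.58 
2 0.43 y -0.32 z -0.57 
3 0.49 y -0.35 z -0.55 
4 0.54 y -0.38 z -0.53 
5 0.6 y -0.41 z -0.51 [0.494 0.02  0.245]
6 0.65 y -0.43 z -0.48 
7 0.71 y -0.46 z -0.46 
8 0.76 y -0.48 z -0.43 
9 0.82 y -0.51 z -0.41 
10 0.87 y -0.53 z -0.38 
11 0.93 y -0.55 z -0.35 [ 0.502 -0.053  0.308]
12 0.98 y -0.57 z -0.32 
13 1.04 y -0.58 z -0.29 
14 1.09 y -0.60 z -0.25 
15 1.15 y -0.61 z -0.22 
16 1.2 y -0.62 z -0.19 
17 1.26 y -0.63 z -0.15 [ 0.511 -0.143  0.343]
18 1.31 y -0.64 z -0.12 
19 1.37 y -0.64 z -0.08 
20 1.42 y -0.65 z -0.04 
21 1.48 y -0.65 z -0.01 
22 1.53 y -0.65 z 0.03 
23 1.59 y -0.65 z 0.06 [ 0.52  -0.24   0.347]
24 1.64 y -0.64 z 0.10 
25 1.7 y -0.64 z 0.13 
26 1.75 y -0.63 z 0.17 
27 1.81 y -0.62 z 0.20 
28 1.86 y -0.61 z 0.24 
29 1.92 y -0.59 z 0.27 [ 0.53  -0.332  0.32 ]
```

```bash
python3 -m handwheel '[{"grip":1,"travel":[0,-0.13,-0.30],"spin":0},{"grip":1,"travel":[0,-0.13,-0.30],"spin":0},{"grip":1,"travel":[0,-0.29,-0.58],"spin":0},{"grip":1,"travel":[0,-0.32,-0.57],"spin":0},{"grip":1,"travel":[0,-0.35,-0.55],"spin":0},{"grip":1,"travel":[0,-0.38,-0.53],"spin":0},{"grip":1,"travel":[0,-0.41,-0.51],"spin":0},{"grip":1,"travel":[0,0,0],"spin":0}]'; python3 go.py .494 .02 .234 -174.27
```

```text
time_s: 7.9
tcp_pos: [0.4936, 0.0191, 0.2354]
eef_rot: [179.9, 0.1, -174.2]
contact_force: [-4.8, 6.8, 6.7]
gripper_width: 0.0089
gripper_force: 20.0
from [0.4936 0.0191 0.2354] yaw -174.24 F [-4.8  6.8  6.7] w 0.0089 | travel [-0.02  0.04  0.06] rows>= 1 spin first 0.01
```

```bash
python3 -m handwheel '[{"grip":1,"travel":[0,-0.42,-0.46],"spin":0},{"grip":1,"travel":[0,-0.46,-0.46],"spin":0},{"grip":1,"travel":[0,-0.48,-0.43],"spin":0},{"grip":1,"travel":[0,-0.51,-0.41],"spin":0},{"grip":1,"travel":[0,-0.53,-0.38],"spin":0},{"grip":1,"travel":[0,-0.55,-0.35],"spin":0},{"grip":1,"travel":[0,-0.57,-0.32],"spin":0},{"grip":1,"travel":[0,-0.58,-0.29],"spin":0}]'
python3 -m handwheel '[{"grip":1,"travel":[0,-0.60,-0.25],"spin":0},{"grip":1,"travel":[0,-0.61,-0.22],"spin":0},{"grip":1,"travel":[0,-0.62,-0.19],"spin":0},{"grip":1,"travel":[0,-0.63,-0.15],"spin":0},{"grip":1,"travel":[0,-0.64,-0.12],"spin":0},{"grip":1,"travel":[0,-0.64,-0.08],"spin":0},{"grip":1,"travel":[0,-0.65,-0.04],"spin":0},{"grip":1,"travel":[0,0,0],"spin":0}]'
python3 - <<'E'
from go import *
from box import *
p=json.load(open("box.json")); P=lidP([*p[:3],1.42],(-.293,0,.031)); plan(P[0],P[1],P[2]-.011,-174.27)
E
```

```text
time_s: 8.9
tcp_pos: [0.5036, -0.0829, 0.3123]
eef_rot: [180.0, 0.0, -174.2]
contact_force: [-2.2, 4.4, 4.1]
gripper_width: 0.0092
gripper_force: 20.0
time_s: 9.9
tcp_pos: [0.5147, -0.1944, 0.3377]
eef_rot: [-179.9, -0.1, -174.3]
contact_force: [-3.5, -2.3, 2.4]
gripper_width: 0.009
gripper_force: 20.0
from [ 0.5147 -0.1944  0.3377] yaw -174.3 F [-3.5 -2.3  2.4] w 0.009 | travel [-0.04  0.17 -0.03] rows>= 1 spin first -0.01
```

```bash
python3 -m handwheel '[{"grip":1,"travel":[0,-0.50,0],"spin":0},{"grip":1,"travel":[0,-0.65,0.03],"spin":0},{"grip":1,"travel":[0,-0.65,0.06],"spin":0},{"grip":1,"travel":[0,-0.64,0.10],"spin":0},{"grip":1,"travel":[0,-0.64,0.13],"spin":0},{"grip":1,"travel":[0,-0.63,0.17],"spin":0},{"grip":1,"travel":[0,-0.40,0.13],"spin":0},{"grip":1,"travel":[0,-0.22,0.07],"spin":0}]'
python3 -m handwheel '[{"grip":1,"travel":[0,-0.22,0.08],"spin":0},{"grip":1,"travel":[0,-0.20,0.08],"spin":0},{"grip":1,"travel":[0,-0.20,0.08],"spin":0},{"grip":1,"travel":[0,0,0],"spin":0}]'
python3 go.py .53 -.332 .309 -174.27
```

```text
time_s: 10.9
tcp_pos: [0.5254, -0.3006, 0.32]
eef_rot: [180.0, -0.1, -174.2]
contact_force: [-5.3, 2.0, 2.2]
gripper_width: 0.0094
gripper_force: 20.0
time_s: 11.4
tcp_pos: [0.527, -0.3161, 0.3139]
eef_rot: [-180.0, -0.1, -174.2]
contact_force: [-4.5, -3.0, -1.7]
gripper_width: 0.0092
gripper_force: 20.0
from [ 0.527  -0.3161  0.3139] yaw -174.24 F [-4.5 -3.  -1.7] w 0.0092 | travel [-0.06 -0.65  0.2 ] rows>= 1 spin first 0.01
```

Going on in small steps until the stop pushes back.

```bash
python3 -m handwheel '[{"grip":1,"travel":[0,-0.2,0.09],"spin":0},{"grip":1,"travel":[0,-0.2,0.09],"spin":0},{"grip":1,"travel":[0,0,0],"spin":0}]'
python3 -m handwheel '[{"grip":1,"travel":[0,-0.12,0.05],"spin":0},{"grip":1,"travel":[0,0,0],"spin":0}]'
python3 -m handwheel '[{"grip":1,"travel":[0,-0.12,0.05],"spin":0},{"grip":1,"travel":[0,0,0],"spin":0}]'
python3 -m handwheel '[{"grip":1,"travel":[0,-0.12,0.05],"spin":0},{"grip":1,"travel":[0,0,0],"spin":0}]'
```

```text
time_s: 11.78
tcp_pos: [0.528, -0.326, 0.3094]
eef_rot: [-180.0, -0.1, -174.2]
contact_force: [-5.1, -2.7, -1.6]
gripper_width: 0.0089
gripper_force: 20.0
time_s: 12.02
tcp_pos: [0.5282, -0.3286, 0.3082]
eef_rot: [180.0, -0.1, -174.2]
contact_force: [-5.0, -1.0, -0.9]
gripper_width: 0.0095
gripper_force: 20.0
time_s: 12.28
tcp_pos: [0.5285, -0.3313, 0.3068]
eef_rot: [180.0, -0.1, -174.2]
contact_force: [-5.5, -0.7, -1.4]
gripper_width: 0.0092
gripper_force: 20.0
time_s: 12.52
tcp_pos: [0.5286, -0.3317, 0.3067]
eef_rot: [179.8, -0.0, -174.1]
contact_force: [-9.0, 15.1, 9.5]
gripper_width: 0.009
gripper_force: 20.0
```

The stop pushes back with 15 N, so the lid is fully open. I'll release, rise, and measure the jars while the arm is out of the way.

```bash
python3 -m handwheel '[{"grip":0.4,"travel":[0,0,0],"spin":0},{"grip":0.4,"travel":[0,0,0],"spin":0},{"grip":0.4,"travel":[0,0,0],"spin":0},{"grip":0.4,"travel":[0,0,-0.4],"spin":0},{"grip":0.4,"travel":[0,0,-0.6],"spin":0},{"grip":0.4,"travel":[0,0,-0.6],"spin":0},{"grip":0.4,"travel":[0,0,-0.6],"spin":0},{"grip":0.4,"travel":[0,0,0],"spin":0}]' 15
cat > jars.py <<'E'
from h import *
from scipy.optimize import least_squares
def blobs(cam,name):
    im=snap(cam,name).astype(int); r,g,b=im[...,0],im[...,1],im[...,2]
    m=((r>90)&(r>2*g)&(r>2*b)).astype(np.uint8); m=cv2.morphologyEx(m,cv2.MORPH_CLOSE,np.ones((5,5)))
    n,l,st,ce=cv2.connectedComponentsWithStats(m)
    return [(ce[i],st[i,4]) for i in range(1,n) if st[i,4]>60]
def model(cam,x,y,z=.0925):  # centroid of the hull of a lid disc (28 mm, 11 mm high)
    a=np.linspace(0,2*np.pi,40)
    P=[proj(cam,(x+.028*np.cos(t),y+.028*np.sin(t),zz)) for t in a for zz in(z,z-.011)]
    h=cv2.convexHull(np.array(P,np.float32)); M=cv2.moments(h); return np.array([M["m10"],M["m01"]])/M["m00"]
def locate(cam,name,z=.0925):
    out=[]
    for c,ar in blobs(cam,name):
        x0=at_z(cam,c,z)[:2]; r=least_squares(lambda q:model(cam,q[0],q[1],z)-c,x0,diff_step=1e-3)
        out.append((r.x.round(4).tolist(),c.round(1).tolist(),int(ar)))
    return out
E
python3 - <<'E'
from jars import *
for cam in("top","side"):
    print(cam); [print(" ",o) for o in locate(cam,cam+"2")]
    print([([round(x) for x in r["position"]],round(r["p"],2)) for r in models.find_in(cam,"jar1")])
from go import *; plan(.518,.307,.30)
E
```

```text
time_s: 13.52
tcp_pos: [0.5299, -0.3344, 0.3632]
eef_rot: [-179.9, 0.2, -174.2]
contact_force: [-0.1, 0.1, -0.6]
gripper_width: 0.0265
gripper_force: 0.0
topTraceback (most recent call last):
  File "<stdin>", line 3, in <module>
  File "jars.py", line 15, in locate
    x0=at_z(cam,c,z)[:2]; r=least_squares(lambda q:model(cam,q[0],q[1],z)-c,x0,diff_step=1e-3)
                            ~~~~~~~~~~~~~^^^^^^^^^^^^^^^^^^^^^^^^^^^^^^^^^^^^^^^^^^^^^^^^^^^^^
    return func(*args, **kwargs)
    result = trf(vector_fun.fun, vector_fun.jac, x0, f0, J0, lb, ub, ftol, xtol,
                 gtol, max_nfev, x_scale, loss_function, tr_solver,
                 tr_options.copy(), verbose, callback=callback_wrapped)
    return trf_no_bounds(
        fun, jac, x0, f0, J0, ftol, xtol, gtol, max_nfev, x_scale,
        loss_function, tr_solver, tr_options, verbose, callback=callback)
    J = jac(x)
    self._update_jac()
    ~~~~~~~~~~~~~~~~^^
    self.J = self.jac_wrapped(xp_copy(self.x), f0=self.f)
             ~~~~~~~~~~~~~~~~^^^^^^^^^^^^^^^^^^^^^^^^^^^^
    J, dct = approx_derivative(
             
[... 686 characters left out ...]
un(x))
                         ~~~~~~~~^^^
    return self.f(x, *self.args, **self.kwargs)
           ~~~~~~^^^^^^^^^^^^^^^^^^^^^^^^^^^^^^
  File "jars.py", line 15, in <lambda>
    x0=at_z(cam,c,z)[:2]; r=least_squares(lambda q:model(cam,q[0],q[1],z)-c,x0,diff_step=1e-3)
                                                   ~~~~~^^^^^^^^^^^^^^^^^
  File "jars.py", line 10, in model
    P=[proj(cam,(x+.028*np.cos(t),y+.028*np.sin(t),zz)) for t in a for zz in(z,z-.011)]
       ~~~~^^^^^^^^^^^^^^^^^^^^^^^^^^^^^^^^^^^^^^^^^^^^
  File "h.py", line 11, in proj
    c=viewer.calibration(cam); T=np.array(c["T"]); p=T[:3,:3].T@(np.array(P)-T[:3,3])
ValueError: time passes only in moves, steps and waits
```

View pics/top2.png

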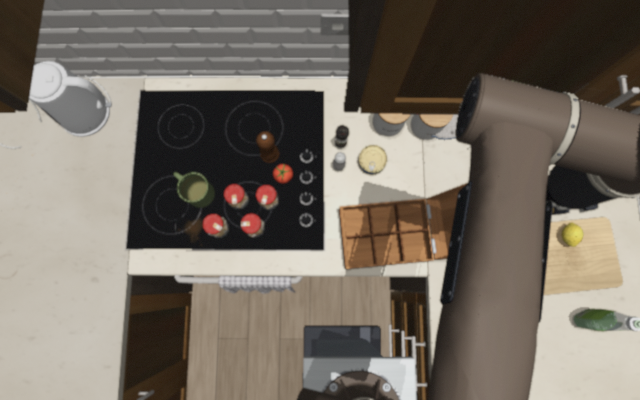

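The box stands open with its six empty cells at about (345–430, 205–268), and the jars and bystanders haven't moved. Too many calibration calls tripped the error, so I'll cache it.

```bash
sed -i 's/^def ray/import functools\ncal=functools.lru_cache(None)(viewer.calibration)\ndef ray/; s/c=viewer.calibration(cam)/c=cal(cam)/' h.py
cat > chk.py <<'E'
from jars import *
from box import boxP
p=json.load(open("box.json"))
print("cells px",[proj("top",boxP(p,(*c,.046))).round(0).tolist() for c in [(-.1165,-.0855),(-.038,0),(.043,0)]])
E
python3 - <<'E'
import chk; from jars import *
for cam in("top","side"):
    print(cam); [print(" ",o) for o in locate(cam,cam+"2b")]
    print([([round(x) for x in r["position"]],round(r["p"],2)) for r in models.find_in(cam,"jar1")])
from go import *; plan(.518,.307,.30)
E
```

```text
cells px [[349.0, 266.0], [372.0, 234.0], [400.0, 231.0]]
top
  ([0.6686, 0.2192], [282.8, 173.2], 244)
  ([0.6123, 0.3583], [233.4, 192.2], 261)
  ([0.6108, 0.2658], [265.9, 192.9], 266)
  ([0.525, 0.3041], [251.4, 222.7], 272)
  ([0.5242, 0.417], [211.2, 222.7], 274)
[([264, 197], 0.97), ([216, 222], 0.82), ([267, 146], 0.74), ([235, 195], 0.65), ([251, 226], 0.63)]
side
  ([0.1218, 1.1932], [44.9, 138.0], 615)
  ([0.6135, 0.3643], [275.1, 170.0], 153)
  ([0.5256, 0.4219], [245.0, 174.5], 165)
  ([0.612, 0.272], [293.1, 181.9], 167)
  ([0.526, 0.3123], [266.0, 188.7], 168)
  ([0.6415, 0.1851], [317.7, 189.3], 208)
[([248, 183], 0.97), ([295, 189], 0.81), ([267, 198], 0.81), ([276, 175], 0.74), ([367, 267], 0.5)]
from [ 0.5292 -0.334   0.3605] yaw -174.21 F [-0.1 -0.  -0.4] w 0.0262 | travel [-2.14 25.55  2.42] rows>= 26 spin first 0
```

```bash
python3 - <<'E'
s=open("jars.py").read()
s=s.replace('''    return [(ce[i],st[i,4]) for i in range(1,n) if st[i,4]>60]''','''    out=[]
    for i in range(1,n):
        if st[i,4]<60: continue
        M=cv2.moments(cv2.convexHull(np.argwhere(l==i)[:,::-1].astype(np.float32))); out.append((np.array([M["m10"],M["m01"]])/M["m00"],st[i,4]))
    return out''')
open("jars.py","w").write(s)
from jars import *
for cam in("top","side"):
    print(cam); [print(" ",o) for o in locate(cam,cam+"3")]
a=cv2.imread("pics/top3.png")[165:245,185:305]; b=cv2.imread("pics/side3.png")[150:230,225:345]
cv2.imwrite("pics/j.png",cv2.resize(np.hstack([a,b]),None,fx=3.3,fy=3.3,interpolation=cv2.INTER_CUBIC))
E
```

```text
top
  ([0.6695, 0.2197], [282.6, 172.9], 242)
  ([0.6094, 0.358], [233.5, 193.1], 259)
  ([0.608, 0.2663], [265.7, 193.8], 267)
  ([0.5245, 0.3067], [250.5, 222.9], 272)
  ([0.5226, 0.4146], [212.0, 223.3], 273)
side
  ([0.1238, 1.1894], [45.8, 138.1], 620)
  ([0.6127, 0.3637], [275.1, 170.2], 151)
  ([0.5256, 0.4218], [245.1, 174.5], 164)
  ([0.6112, 0.2722], [292.9, 182.0], 170)
  ([0.5263, 0.313], [265.9, 188.6], 168)
  ([0.6417, 0.185], [317.7, 189.3], 208)
```

View pics/j.png

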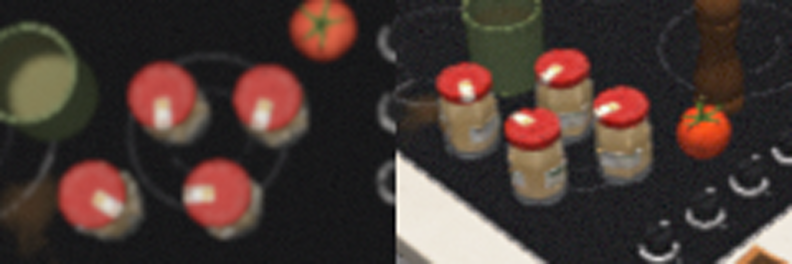

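The crop shows lid circle centres at about (213,224), (250,223), (234,194) and (266,195). Both cameras agree on each jar to 4–7 mm, well within the jaw clearance. Next: spin to the diagonal yaw, then move over the nearest jar.

```bash
python3 -m handwheel '[{"grip":-1,"travel":[0,0,0],"spin":1},{"grip":-1,"travel":[0,0,0],"spin":1},{"grip":-1,"travel":[0,0,0],"spin":1},{"grip":-1,"travel":[0,0,0],"spin":1},{"grip":-1,"travel":[0,0,0],"spin":1},{"grip":-1,"travel":[0,0,0],"spin":1},{"grip":-1,"travel":[0,0,0],"spin":1},{"grip":-1,"travel":[0,0,0],"spin":1}]' 15
python3 -m handwheel '[{"grip":-1,"travel":[0,0,0],"spin":0.7},{"grip":-1,"travel":[0,0,0],"spin":0.7},{"grip":-1,"travel":[0,0,0],"spin":0}]'
python3 go.py .525 .309 .20 138.7; python3 -c "
from go import *; print(telemetry.get_state()['joints'])"
```

```text
time_s: 14.88
tcp_pos: [0.5293, -0.3341, 0.361]
eef_rot: [-180.0, -0.0, 145.6]
contact_force: [0.2, -0.5, -0.8]
gripper_width: 0.0875
gripper_force: 0.0
time_s: 15.25
tcp_pos: [0.5293, -0.3341, 0.361]
eef_rot: [-180.0, -0.0, 138.8]
contact_force: [0.5, -0.4, -1.4]
gripper_width: 0.0877
gripper_force: 0.0
from [ 0.5293 -0.3341  0.361 ] yaw 138.82 F [ 0.5 -0.4 -1.4] w 0.0877 | travel [17.11 19.21  6.44] rows>= 20 spin first 0.02
[-1.44197685e+01  1.30247221e+01  6.34838777e+00 -2.67830560e-03
 -8.33575627e+01 -1.16759516e+02]
```

Joint 6 would come close to its limit at this yaw, so I'll take the half-turn equivalent, yaw −41.3.

```bash
python3 -m handwheel '[{"grip":-1,"travel":[0,0,0],"spin":-1},{"grip":-1,"travel":[0,0,0],"spin":-1},{"grip":-1,"travel":[0,0,0],"spin":-1},{"grip":-1,"travel":[0,0,0],"spin":-1},{"grip":-1,"travel":[0,0,0],"spin":-1},{"grip":-1,"travel":[0,0,0],"spin":-1},{"grip":-1,"travel":[0,0,0],"spin":-1},{"grip":-1,"travel":[0,0,0],"spin":-1}]' >/dev/null
python3 -m handwheel '[{"grip":-1,"travel":[0,0,0],"spin":-1},{"grip":-1,"travel":[0,0,0],"spin":-1},{"grip":-1,"travel":[0,0,0],"spin":-1},{"grip":-1,"travel":[0,0,0],"spin":-1},{"grip":-1,"travel":[0,0,0],"spin":-1},{"grip":-1,"travel":[0,0,0],"spin":-1},{"grip":-1,"travel":[0,0,0],"spin":-1},{"grip":-1,"travel":[0,0,0],"spin":-1}]' >/dev/null
python3 -m handwheel '[{"grip":-1,"travel":[0,0,0],"spin":-1},{"grip":-1,"travel":[0,0,0],"spin":-1},{"grip":-1,"travel":[0,0,0],"spin":-1},{"grip":-1,"travel":[0,0,0],"spin":-1},{"grip":-1,"travel":[0,0,0],"spin":-1},{"grip":-1,"travel":[0,0,0],"spin":-1},{"grip":-1,"travel":[0,0,0],"spin":-1},{"grip":-1,"travel":[0,0,0],"spin":-1}]' >/dev/null
python3 -m handwheel '[{"grip":-1,"travel":[0,0,0],"spin":-1},{"grip":-1,"travel":[0,0,0],"spin":-1},{"grip":-1,"travel":[0,0,0],"spin":-1},{"grip":-1,"travel":[0,0,0],"spin":-1},{"grip":-1,"travel":[0,0,0],"spin":-1},{"grip":-1,"travel":[0,0,0],"spin":-1},{"grip":-1,"travel":[0,0,0],"spin":-1},{"grip":-1,"travel":[0,0,0],"spin":-1}]' >/dev/null
python3 -m handwheel '[{"grip":-1,"travel":[0,0,0],"spin":-1},{"grip":-1,"travel":[0,0,0],"spin":-1},{"grip":-1,"travel":[0,0,0],"spin":-1},{"grip":-1,"travel":[0,0,0],"spin":-1},{"grip":-1,"travel":[0,0,0],"spin":0}]'
python3 go.py .525 .309 .20 -41.3
```

```text
time_s: 19.88
tcp_pos: [0.5293, -0.3341, 0.3612]
eef_rot: [180.0, 0.0, -41.2]
contact_force: [-0.1, 0.2, -0.2]
gripper_width: 0.0875
gripper_force: 0.0
from [ 0.5293 -0.3341  0.3612] yaw -41.17 F [-0.1  0.2 -0.2] w 0.0875 | travel [-17.11 -19.21   6.45] rows>= 20 spin first 0.03
```

```bash
python3 -m handwheel '[{"grip":-1,"travel":[-0.855,-0.96,0],"spin":0},{"grip":-1,"travel":[-0.855,-0.96,0],"spin":0},{"grip":-1,"travel":[-0.855,-0.96,0],"spin":0},{"grip":-1,"travel":[-0.855,-0.96,0],"spin":0},{"grip":-1,"travel":[-0.855,-0.96,0],"spin":0},{"grip":-1,"travel":[-0.855,-0.96,0],"spin":0},{"grip":-1,"travel":[-0.855,-0.96,0],"spin":0},{"grip":-1,"travel":[-0.855,-0.96,0],"spin":0}]'
python3 -m handwheel '[{"grip":-1,"travel":[-0.855,-0.96,0.6],"spin":0},{"grip":-1,"travel":[-0.855,-0.96,0.6],"spin":0},{"grip":-1,"travel":[-0.855,-0.96,0.6],"spin":0},{"grip":-1,"travel":[-0.855,-0.96,0.6],"spin":0},{"grip":-1,"travel":[-0.855,-0.96,0.6],"spin":0},{"grip":-1,"travel":[-0.855,-0.96,0.6],"spin":0},{"grip":-1,"travel":[-0.855,-0.96,0.6],"spin":0},{"grip":-1,"travel":[-0.855,-0.96,0.6],"spin":0}]'
python3 -m handwheel '[{"grip":-1,"travel":[-0.855,-0.96,0.4],"spin":0},{"grip":-1,"travel":[-0.855,-0.96,0.4],"spin":0},{"grip":-1,"travel":[-0.855,-0.96,0.4],"spin":0},{"grip":-1,"travel":[-0.855,-0.96,0.4],"spin":0},{"grip":-1,"travel":[0,0,0],"spin":0}]'
python3 - <<'E'
from jars import *
from go import plan
for cam in("top","side"):
    print(cam); [print(" ",o) for o in locate(cam,cam+"4")]
plan(.525,.309,.0675,-41.3)
E
```

```text
time_s: 20.88
tcp_pos: [0.527, -0.076, 0.3614]
eef_rot: [-180.0, -0.0, -41.3]
contact_force: [-0.7, -0.4, -0.3]
gripper_width: 0.0877
gripper_force: 0.0
time_s: 21.88
tcp_pos: [0.5249, 0.1811, 0.2409]
eef_rot: [-180.0, -0.0, -41.3]
contact_force: [-0.3, 0.6, 0.1]
gripper_width: 0.0877
gripper_force: 0.0
time_s: 22.5
tcp_pos: [0.5234, 0.3101, 0.1999]
eef_rot: [179.9, 0.0, -41.2]
contact_force: [-0.2, 0.3, 0.1]
gripper_width: 0.0873
gripper_force: 0.0
top
  ([0.6694, 0.2199], [282.5, 173.0], 235)
  ([0.6078, 0.2664], [265.7, 193.9], 265)
  ([0.514, 0.412], [212.8, 226.3], 131)
side
  ([0.6135, 0.3621], [275.6, 170.3], 147)
  ([0.5257, 0.4211], [245.2, 174.6], 149)
  ([0.6113, 0.2721], [292.9, 182.0], 168)
  ([0.5263, 0.3115], [266.2, 188.8], 146)
  ([0.6417, 0.185], [317.7, 189.3], 208)
from [0.5238 0.3086 0.201 ] yaw -41.21 F [0.2 0.4 0.3] w 0.0879 | travel [ 0.03 -0.05  5.34] rows>= 6 spin first 0.02
```

Nothing has moved. Descend and grip jar D at 15 N.

```bash
python3 -m handwheel '[{"grip":-1,"travel":[0.03,-0.05,0.9],"spin":0},{"grip":-1,"travel":[0,0,0.9],"spin":0},{"grip":-1,"travel":[0,0,0.9],"spin":0},{"grip":-1,"travel":[0,0,0.9],"spin":0},{"grip":-1,"travel":[0,0,0.8],"spin":0},{"grip":-1,"travel":[0,0,0.5],"spin":0},{"grip":-1,"travel":[0,0,0.42],"spin":0},{"grip":-1,"travel":[0,0,0],"spin":0}]'
python3 -m handwheel '[{"grip":1,"travel":[0,0,0],"spin":0},{"grip":1,"travel":[0,0,0],"spin":0},{"grip":1,"travel":[0,0,0],"spin":0},{"grip":1,"travel":[0,0,0],"spin":0},{"grip":1,"travel":[0,0,0],"spin":0}]' 15
python3 -m handwheel '[{"grip":1,"travel":[0,0,-0.2],"spin":0},{"grip":1,"travel":[0,0,-0.4],"spin":0},{"grip":1,"travel":[0,0,-0.6],"spin":0},{"grip":1,"travel":[0,0,-0.8],"spin":0},{"grip":1,"travel":[0,0,-0.9],"spin":0},{"grip":1,"travel":[0,0,-0.9],"spin":0},{"grip":1,"travel":[0,0,-0.9],"spin":0},{"grip":1,"travel":[0,0,0],"spin":0}]'
python3 go.py .452 -.004 .19 -41.3
```

```text
time_s: 23.6
tcp_pos: [0.5252, 0.3086, 0.068]
eef_rot: [180.0, 0.0, -41.2]
contact_force: [0.2, -1.1, 1.2]
gripper_width: 0.0876
gripper_force: 0.0
time_s: 24.22
tcp_pos: [0.5251, 0.3087, 0.0686]
eef_rot: [180.0, -0.0, -41.2]
contact_force: [-4.1, -2.3, 4.8]
gripper_width: 0.0596
gripper_force: 15.0
time_s: 25.22
tcp_pos: [0.5263, 0.31, 0.1885]
eef_rot: [-179.7, -0.0, -41.2]
contact_force: [0.7, 0.4, -2.8]
gripper_width: 0.0596
gripper_force: 15.0
from [0.5263 0.31   0.1885] yaw -41.19 F [ 0.7  0.4 -2.8] w 0.0596 | travel [ 6.06 11.4  -0.06] rows>= 12 spin first 0.02
```

```bash
python3 -m handwheel '[{"grip":1,"travel":[0.3,0.55,0],"spin":0},{"grip":1,"travel":[0.5,0.94,0],"spin":0},{"grip":1,"travel":[0.5,0.94,0],"spin":0},{"grip":1,"travel":[0.5,0.94,0],"spin":0},{"grip":1,"travel":[0.5,0.94,0],"spin":0},{"grip":1,"travel":[0.5,0.94,0],"spin":0},{"grip":1,"travel":[0.5,0.94,0],"spin":0},{"grip":1,"travel":[0.5,0.94,0],"spin":0}]'
python3 -m handwheel '[{"grip":1,"travel":[0.5,0.94,0],"spin":0},{"grip":1,"travel":[0.5,0.94,0],"spin":0},{"grip":1,"travel":[0.5,0.94,0],"spin":0},{"grip":1,"travel":[0.5,0.94,0],"spin":0},{"grip":1,"travel":[0.26,0.51,0],"spin":0},{"grip":1,"travel":[0,0,0],"spin":0}]'
python3 go.py .452 -.004 .069 -41.3
```

```text
time_s: 26.22
tcp_pos: [0.479, 0.1106, 0.1859]
eef_rot: [-180.0, -0.0, -41.2]
contact_force: [0.7, 0.8, -3.4]
gripper_width: 0.0597
gripper_force: 15.0
time_s: 26.98
tcp_pos: [0.4513, -0.0062, 0.1859]
eef_rot: [-180.0, -0.0, -41.3]
contact_force: [0.8, 0.6, -3.1]
gripper_width: 0.0596
gripper_force: 15.0
from [ 0.4513 -0.0062  0.1859] yaw -41.29 F [ 0.8  0.6 -3.1] w 0.0596 | travel [-0.04 -0.08  4.68] rows>= 5 spin first 0.0
```

```bash
python3 -m handwheel '[{"grip":1,"travel":[-0.04,-0.08,0.7],"spin":0},{"grip":1,"travel":[0,0,0.9],"spin":0},{"grip":1,"travel":[0,0,0.9],"spin":0},{"grip":1,"travel":[0,0,0.8],"spin":0},{"grip":1,"travel":[0,0,0.6],"spin":0},{"grip":1,"travel":[0,0,0.45],"spin":0},{"grip":1,"travel":[0,0,0.25],"spin":0},{"grip":1,"travel":[0,0,0],"spin":0}]'
python3 go.py .452 -.004 .068 -41.3
```

```text
time_s: 27.98
tcp_pos: [0.4522, -0.0029, 0.0707]
eef_rot: [180.0, 0.0, -41.2]
contact_force: [0.0, -0.9, -3.0]
gripper_width: 0.0594
gripper_force: 15.0
from [ 0.4522 -0.0029  0.0707] yaw -41.19 F [ 0.  -0.9 -3. ] w 0.0594 | travel [0.02 0.04 0.11] rows>= 1 spin first 0.02
```

```bash
python3 -m handwheel '[{"grip":1,"travel":[0,0,0.09],"spin":0},{"grip":1,"travel":[0,0,0],"spin":0},{"grip":-1,"travel":[0,0,0],"spin":0},{"grip":-1,"travel":[0,0,0],"spin":0},{"grip":-1,"travel":[0,0,0],"spin":0}]'
python3 -m handwheel '[{"grip":-1,"travel":[0,0,-0.6],"spin":0},{"grip":-1,"travel":[0,0,-0.9],"spin":0},{"grip":-1,"travel":[0,0,-0.9],"spin":0},{"grip":-1,"travel":[0,0,-1],"spin":0},{"grip":-1,"travel":[0,0,-1],"spin":0},{"grip":-1,"travel":[0,0,-1],"spin":0},{"grip":-1,"travel":[0,0,0],"spin":0}]'
python3 - <<'E'
from jars import *
from go import plan
for cam in("top","side"):
    print(cam); [print(" ",o) for o in locate(cam,cam+"5")]
plan(.523,.416,.20,-41.3)
E
```

```text
time_s: 28.6
tcp_pos: [0.4524, -0.0029, 0.0689]
eef_rot: [-180.0, -0.0, -41.2]
contact_force: [0.0, -0.1, -0.1]
gripper_width: 0.0835
gripper_force: 0.0
time_s: 29.48
tcp_pos: [0.4533, -0.0027, 0.2056]
eef_rot: [-179.8, -0.1, -41.2]
contact_force: [0.6, -0.2, -0.7]
gripper_width: 0.0874
gripper_force: 0.0
top
  ([0.6693, 0.2199], [282.5, 173.0], 241)
  ([0.609, 0.3577], [233.6, 193.3], 264)
  ([0.608, 0.2663], [265.7, 193.8], 259)
  ([0.5223, 0.4143], [212.2, 223.4], 267)
side
  ([0.6127, 0.3633], [275.2, 170.2], 154)
  ([0.5255, 0.4217], [245.0, 174.5], 163)
  ([0.6114, 0.2722], [292.9, 182.0], 169)
  ([0.4551, 0.0005], [318.6, 248.9], 224)
from [ 0.452  -0.003   0.2035] yaw -41.21 F [-1.3 -0.9 -0.5] w 0.0873 | travel [ -8.93 -14.47   0.14] rows>= 15 spin first 0.02
```

View pics/side5.png

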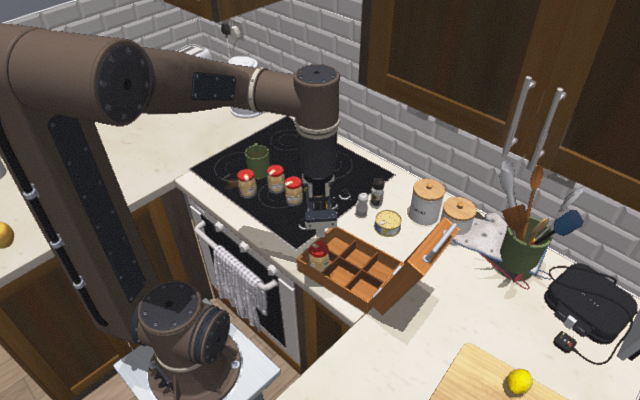

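Jar D stands upright in cell 0 at pixel (318,250). The lid is still open and the other jars haven't moved. Next is jar C.

```bash
python3 -m handwheel '[{"grip":-1,"travel":[-0.595,-0.965,0],"spin":0},{"grip":-1,"travel":[-0.595,-0.965,0],"spin":0},{"grip":-1,"travel":[-0.595,-0.965,0],"spin":0},{"grip":-1,"travel":[-0.595,-0.965,0],"spin":0},{"grip":-1,"travel":[-0.595,-0.965,0],"spin":0},{"grip":-1,"travel":[-0.595,-0.965,0],"spin":0},{"grip":-1,"travel":[-0.595,-0.965,0],"spin":0},{"grip":-1,"travel":[-0.595,-0.965,0],"spin":0}]' >/dev/null
python3 -m handwheel '[{"grip":-1,"travel":[-0.595,-0.965,0.3],"spin":0},{"grip":-1,"travel":[-0.595,-0.965,0.3],"spin":0},{"grip":-1,"travel":[-0.595,-0.965,0.3],"spin":0},{"grip":-1,"travel":[-0.595,-0.965,0.3],"spin":0},{"grip":-1,"travel":[-0.595,-0.965,0.3],"spin":0},{"grip":-1,"travel":[-0.595,-0.965,0.3],"spin":0},{"grip":-1,"travel":[-0.595,-0.965,0.3],"spin":0},{"grip":-1,"travel":[0,0,0],"spin":0}]'
python3 - <<'E'
from jars import *
from go import plan
for cam in("side",):
    print(cam); [print(" ",o) for o in locate(cam,cam+"6")]
plan(.523,.418,.0675,-41.3)
E
```

```text
time_s: 31.58
tcp_pos: [0.5225, 0.4184, 0.1493]
eef_rot: [179.9, -0.0, -41.1]
contact_force: [0.2, 0.2, -0.2]
gripper_width: 0.0876
gripper_force: 0.0
side
  ([0.6123, 0.3633], [275.1, 170.3], 154)
  ([0.5238, 0.4177], [245.4, 175.2], 115)
  ([0.6114, 0.2723], [292.9, 182.0], 168)
  ([0.6417, 0.185], [317.7, 189.3], 208)
  ([0.4552, 0.0003], [318.6, 248.9], 242)
from [0.5224 0.4174 0.1498] yaw -41.16 F [-0.3 -1.3  0.1] w 0.0874 | travel [-0.   -0.03  3.29] rows>= 4 spin first 0.03
```

```bash
python3 -m handwheel '[{"grip":-1,"travel":[0,0,0.8],"spin":0},{"grip":-1,"travel":[0,0,0.9],"spin":0},{"grip":-1,"travel":[0,0,0.7],"spin":0},{"grip":-1,"travel":[0,0,0.5],"spin":0},{"grip":-1,"travel":[0,0,0.36],"spin":0},{"grip":-1,"travel":[0,0,0],"spin":0}]'
python3 -m handwheel '[{"grip":1,"travel":[0,0,0],"spin":0},{"grip":1,"travel":[0,0,0],"spin":0},{"grip":1,"travel":[0,0,0],"spin":0},{"grip":1,"travel":[0,0,0],"spin":0},{"grip":1,"travel":[0,0,0],"spin":0}]' 15
python3 -m handwheel '[{"grip":1,"travel":[0,0,-0.2],"spin":0},{"grip":1,"travel":[0,0,-0.4],"spin":0},{"grip":1,"travel":[0,0,-0.6],"spin":0},{"grip":1,"travel":[0,0,-0.8],"spin":0},{"grip":1,"travel":[0,0,-0.9],"spin":0},{"grip":1,"travel":[0,0,-0.9],"spin":0},{"grip":1,"travel":[0,0,-0.9],"spin":0},{"grip":1,"travel":[0,0,0],"spin":0}]'
python3 go.py .540 .005 .186 -41.3
```

```text
time_s: 32.38
tcp_pos: [0.5225, 0.416, 0.069]
eef_rot: [179.9, -0.0, -41.2]
contact_force: [0.4, 0.5, 0.2]
gripper_width: 0.0872
gripper_force: 0.0
time_s: 33.0
tcp_pos: [0.5224, 0.4158, 0.0697]
eef_rot: [180.0, -0.0, -41.2]
contact_force: [-2.0, -2.6, 3.1]
gripper_width: 0.0556
gripper_force: 15.0
time_s: 34.0
tcp_pos: [0.5236, 0.4173, 0.1901]
eef_rot: [-179.7, 0.0, -41.2]
contact_force: [0.2, 0.8, -4.6]
gripper_width: 0.0558
gripper_force: 15.0
from [0.5236 0.4173 0.1901] yaw -41.19 F [ 0.2  0.8 -4.6] w 0.0558 | travel [11.38 11.96  0.16] rows>= 12 spin first 0.02
```

```bash
python3 -m handwheel '[{"grip":1,"travel":[0.5,0.5,0],"spin":0},{"grip":1,"travel":[0.9,0.95,0],"spin":0},{"grip":1,"travel":[0.9,0.95,0],"spin":0},{"grip":1,"travel":[0.9,0.95,0],"spin":0},{"grip":1,"travel":[0.9,0.95,0],"spin":0},{"grip":1,"travel":[0.9,0.95,0],"spin":0},{"grip":1,"travel":[0.9,0.95,0],"spin":0},{"grip":1,"travel":[0.9,0.95,0],"spin":0}]'
python3 -m handwheel '[{"grip":1,"travel":[0.9,0.95,0],"spin":0},{"grip":1,"travel":[0.9,0.95,0],"spin":0},{"grip":1,"travel":[0.9,0.95,0],"spin":0},{"grip":1,"travel":[0.9,0.95,0],"spin":0},{"grip":1,"travel":[0.9,0.95,0],"spin":0},{"grip":1,"travel":[0.08,0.08,0],"spin":0},{"grip":1,"travel":[0,0,0],"spin":0}]'
python3 go.py .540 .005 .071 -41.3
```

```text
time_s: 35.0
tcp_pos: [0.5319, 0.1676, 0.1861]
eef_rot: [179.9, 0.0, -41.2]
contact_force: [0.1, -0.8, -4.7]
gripper_width: 0.056
gripper_force: 15.0
time_s: 35.88
tcp_pos: [0.5388, 0.0029, 0.1865]
eef_rot: [180.0, 0.0, -41.3]
contact_force: [0.4, 0.1, -3.8]
gripper_width: 0.0559
gripper_force: 15.0
from [0.5388 0.0029 0.1865] yaw -41.27 F [ 0.4  0.1 -3.8] w 0.0559 | travel [-0.02 -0.1   4.62] rows>= 5 spin first 0.01
```

```bash
python3 -m handwheel '[{"grip":1,"travel":[-0.02,-0.1,0.7],"spin":0},{"grip":1,"travel":[0,0,0.9],"spin":0},{"grip":1,"travel":[0,0,0.9],"spin":0},{"grip":1,"travel":[0,0,0.8],"spin":0},{"grip":1,"travel":[0,0,0.6],"spin":0},{"grip":1,"travel":[0,0,0.45],"spin":0},{"grip":1,"travel":[0,0,0.27],"spin":0},{"grip":1,"travel":[0,0,0],"spin":0}]'
python3 go.py .540 .005 .069 -41.3
```

```text
time_s: 36.88
tcp_pos: [0.5406, 0.0057, 0.0714]
eef_rot: [180.0, 0.0, -41.2]
contact_force: [0.7, -0.5, -4.5]
gripper_width: 0.0557
gripper_force: 15.0
from [0.5406 0.0057 0.0714] yaw -41.2 F [ 0.7 -0.5 -4.5] w 0.0557 | travel [-0.    0.04  0.09] rows>= 1 spin first 0.02
```

```bash
python3 -m handwheel '[{"grip":1,"travel":[0,0,0.09],"spin":0},{"grip":1,"travel":[0,0,0],"spin":0},{"grip":-1,"travel":[0,0,0],"spin":0},{"grip":-1,"travel":[0,0,0],"spin":0},{"grip":-1,"travel":[0,0,0],"spin":0}]'
python3 -m handwheel '[{"grip":-1,"travel":[0,0,-0.6],"spin":0},{"grip":-1,"travel":[0,0,-0.9],"spin":0},{"grip":-1,"travel":[0,0,-0.9],"spin":0},{"grip":-1,"travel":[0,0,-1],"spin":0},{"grip":-1,"travel":[0,0,-1],"spin":0},{"grip":-1,"travel":[0,0,-1],"spin":0},{"grip":-1,"travel":[0,0,0],"spin":0}]'
python3 - <<'E'
from jars import *
from go import plan
for cam in("top","side"):
    print(cam); [print(" ",o) for o in locate(cam,cam+"7")]
plan(.6105,.360,.20,-41.3)
E
```

```text
time_s: 37.5
tcp_pos: [0.5411, 0.0058, 0.0698]
eef_rot: [-180.0, -0.0, -41.2]
contact_force: [0.2, -0.6, 0.2]
gripper_width: 0.0803
gripper_force: 0.0
time_s: 38.38
tcp_pos: [0.542, 0.006, 0.2077]
eef_rot: [-179.7, -0.2, -41.2]
contact_force: [0.0, -0.4, -0.4]
gripper_width: 0.0875
gripper_force: 0.0
top
  ([0.6707, 0.2202], [282.4, 172.5], 224)
  ([0.6112, 0.3593], [233.1, 192.5], 238)
  ([0.5291, 0.0068], [357.6, 221.9], 94)
  ([0.4537, -0.0032], [361.5, 248.9], 247)
side
  ([0.0853, 1.1975], [35.7, 141.5], 220)
  ([0.6127, 0.3632], [275.2, 170.2], 153)
  ([0.6115, 0.2721], [293.0, 182.0], 169)
  ([0.6418, 0.1849], [317.8, 189.3], 207)
  ([0.5416, 0.0064], [337.2, 232.1], 175)
  ([0.4552, 0.0012], [318.4, 248.7], 240)
from [0.5406 0.0057 0.2051] yaw -41.21 F [ 0.1  0.2 -0.4] w 0.0877 | travel [ -7.25 -12.49   0.2 ] rows>= 13 spin first 0.02
```

```bash
python3 -m handwheel '[{"grip":-1,"travel":[-0.558,-0.961,0],"spin":0},{"grip":-1,"travel":[-0.558,-0.961,0],"spin":0},{"grip":-1,"travel":[-0.558,-0.961,0],"spin":0},{"grip":-1,"travel":[-0.558,-0.961,0],"spin":0},{"grip":-1,"travel":[-0.558,-0.961,0],"spin":0},{"grip":-1,"travel":[-0.558,-0.961,0],"spin":0},{"grip":-1,"travel":[-0.558,-0.961,0],"spin":0},{"grip":-1,"travel":[-0.558,-0.961,0],"spin":0}]' >/dev/null
python3 -m handwheel '[{"grip":-1,"travel":[-0.558,-0.961,0],"spin":0},{"grip":-1,"travel":[-0.558,-0.961,0],"spin":0},{"grip":-1,"travel":[-0.558,-0.961,0.5],"spin":0},{"grip":-1,"travel":[-0.558,-0.961,0.8],"spin":0},{"grip":-1,"travel":[-0.558,-0.961,0.8],"spin":0},{"grip":-1,"travel":[0,0,0],"spin":0}]'
python3 - <<'E'
from jars import *
from go import plan
for cam in("side",):
    print(cam); [print(" ",o) for o in locate(cam,cam+"8")]
plan(.6105,.360,.0675,-41.3)
E
```

```text
time_s: 40.22
tcp_pos: [0.6089, 0.3617, 0.1479]
eef_rot: [179.7, 0.0, -41.1]
contact_force: [-0.1, -1.3, -0.9]
gripper_width: 0.0874
gripper_force: 0.0
side
  ([0.1026, 1.1961], [40.0, 139.8], 408)
  ([0.61, 0.3602], [275.2, 171.0], 105)
  ([0.6113, 0.2722], [292.9, 182.0], 167)
  ([0.6418, 0.185], [317.8, 189.3], 207)
  ([0.5416, 0.0065], [337.2, 232.1], 198)
  ([0.4556, 0.0007], [318.6, 248.7], 241)
from [0.6093 0.3609 0.1495] yaw -41.15 F [ 0.9  0.3 -0.3] w 0.0875 | travel [ 0.06 -0.    3.28] rows>= 4 spin first 0.03
```

```bash
python3 -m handwheel '[{"grip":-1,"travel":[0.06,0,0.8],"spin":0},{"grip":-1,"travel":[0,0,0.9],"spin":0},{"grip":-1,"travel":[0,0,0.7],"spin":0},{"grip":-1,"travel":[0,0,0.5],"spin":0},{"grip":-1,"travel":[0,0,0.38],"spin":0},{"grip":-1,"travel":[0,0,0],"spin":0}]'
python3 -m handwheel '[{"grip":1,"travel":[0,0,0],"spin":0},{"grip":1,"travel":[0,0,0],"spin":0},{"grip":1,"travel":[0,0,0],"spin":0},{"grip":1,"travel":[0,0,0],"spin":0},{"grip":1,"travel":[0,0,0],"spin":0}]' 15
python3 -m handwheel '[{"grip":1,"travel":[0,0,-0.2],"spin":0},{"grip":1,"travel":[0,0,-0.4],"spin":0},{"grip":1,"travel":[0,0,-0.6],"spin":0},{"grip":1,"travel":[0,0,-0.8],"spin":0},{"grip":1,"travel":[0,0,-0.9],"spin":0},{"grip":1,"travel":[0,0,-0.9],"spin":0},{"grip":1,"travel":[0,0,-0.9],"spin":0},{"grip":1,"travel":[0,0,0],"spin":0}]'
python3 go.py .548 -.076 .186 -41.3
```

```text
time_s: 41.02
tcp_pos: [0.6109, 0.3589, 0.0692]
eef_rot: [179.9, 0.0, -41.2]
contact_force: [-1.0, -0.2, 0.7]
gripper_width: 0.0875
gripper_force: 0.0
time_s: 41.65
tcp_pos: [0.611, 0.359, 0.07]
eef_rot: [180.0, -0.0, -41.2]
contact_force: [-1.5, -2.5, 2.4]
gripper_width: 0.0557
gripper_force: 15.0
time_s: 42.65
tcp_pos: [0.6122, 0.36, 0.1906]
eef_rot: [-179.7, -0.0, -41.2]
contact_force: [-0.0, -0.6, -2.6]
gripper_width: 0.0557
gripper_force: 15.0
from [0.6122 0.36   0.1906] yaw -41.19 F [-0.  -0.6 -2.6] w 0.0557 | travel [ 9.58 14.8   0.18] rows>= 15 spin first 0.02
```

```bash
python3 -m handwheel '[{"grip":1,"travel":[0.32,0.5,0],"spin":0},{"grip":1,"travel":[0.62,0.95,0],"spin":0},{"grip":1,"travel":[0.62,0.95,0],"spin":0},{"grip":1,"travel":[0.62,0.95,0],"spin":0},{"grip":1,"travel":[0.62,0.95,0],"spin":0},{"grip":1,"travel":[0.62,0.95,0],"spin":0},{"grip":1,"travel":[0.62,0.95,0],"spin":0},{"grip":1,"travel":[0.62,0.95,0],"spin":0}]'
python3 -m handwheel '[{"grip":1,"travel":[0.62,0.95,0],"spin":0},{"grip":1,"travel":[0.62,0.95,0],"spin":0},{"grip":1,"travel":[0.62,0.95,0],"spin":0},{"grip":1,"travel":[0.62,0.95,0],"spin":0},{"grip":1,"travel":[0.62,0.95,0],"spin":0},{"grip":1,"travel":[0.62,0.95,0],"spin":0},{"grip":1,"travel":[0.62,0.95,0],"spin":0},{"grip":1,"travel":[0.5,0.95,0],"spin":0}]'
python3 -m handwheel '[{"grip":1,"travel":[0,0,0],"spin":0}]' >/dev/null
python3 go.py .548 -.076 .0715 -41.3
```

```text
time_s: 43.65
tcp_pos: [0.5807, 0.146, 0.1874]
eef_rot: [-180.0, -0.0, -41.2]
contact_force: [0.7, -0.9, -1.9]
gripper_width: 0.0559
gripper_force: 15.0
time_s: 44.65
tcp_pos: [0.5463, -0.0765, 0.1874]
eef_rot: [-180.0, -0.0, -41.2]
contact_force: [1.0, 0.0, -3.6]
gripper_width: 0.0558
gripper_force: 15.0
from [ 0.5459 -0.0769  0.1874] yaw -41.33 F [ 0.4 -0.8 -1.9] w 0.0558 | travel [ 0.04 -0.08  4.64] rows>= 5 spin first -0.01
```

```bash
python3 -m handwheel '[{"grip":1,"travel":[0.04,-0.08,0.7],"spin":0},{"grip":1,"travel":[0,0,0.9],"spin":0},{"grip":1,"travel":[0,0,0.9],"spin":0},{"grip":1,"travel":[0,0,0.8],"spin":0},{"grip":1,"travel":[0,0,0.6],"spin":0},{"grip":1,"travel":[0,0,0.45],"spin":0},{"grip":1,"travel":[0,0,0.29],"spin":0},{"grip":1,"travel":[0,0,0],"spin":0}]'
python3 go.py .548 -.076 .0695 -41.3
```

```text
time_s: 45.78
tcp_pos: [0.5488, -0.0739, 0.071]
eef_rot: [180.0, 0.0, -41.2]
contact_force: [-0.2, -0.2, -2.1]
gripper_width: 0.0561
gripper_force: 15.0
from [ 0.5488 -0.0739  0.071 ] yaw -41.2 F [-0.2 -0.2 -2.1] w 0.0561 | travel [0.03 0.08 0.06] rows>= 1 spin first 0.02
```

```bash
python3 -m handwheel '[{"grip":1,"travel":[0.02,0.06,0.07],"spin":0},{"grip":1,"travel":[0,0,0],"spin":0},{"grip":-1,"travel":[0,0,0],"spin":0},{"grip":-1,"travel":[0,0,0],"spin":0},{"grip":-1,"travel":[0,0,0],"spin":0}]'
python3 -m handwheel '[{"grip":-1,"travel":[0,0,-0.6],"spin":0},{"grip":-1,"travel":[0,0,-0.9],"spin":0},{"grip":-1,"travel":[0,0,-0.9],"spin":0},{"grip":-1,"travel":[0,0,-1],"spin":0},{"grip":-1,"travel":[0,0,-1],"spin":0},{"grip":-1,"travel":[0,0,-1],"spin":0},{"grip":-1,"travel":[0,0,0],"spin":0}]'
python3 - <<'E'
from jars import *
from go import plan
for cam in("top","side"):
    print(cam); [print(" ",o) for o in locate(cam,cam+"9")]
plan(.6095,.269,.20,-41.3)
E
```

```text
time_s: 46.4
tcp_pos: [0.5487, -0.0753, 0.0699]
eef_rot: [-180.0, -0.0, -41.2]
contact_force: [-0.0, 0.6, -0.7]
gripper_width: 0.0806
gripper_force: 0.0
time_s: 47.28
tcp_pos: [0.5497, -0.0753, 0.2079]
eef_rot: [-179.8, -0.2, -41.2]
contact_force: [0.6, 0.3, 0.1]
gripper_width: 0.0875
gripper_force: 0.0
top
  ([0.6742, 0.2259], [280.5, 171.3], 128)
  ([0.608, 0.2664], [265.7, 193.8], 262)
  ([0.5443, -0.0753], [386.7, 216.7], 190)
side
  ([0.1202, 1.1925], [44.6, 138.2], 580)
  ([0.6114, 0.2723], [292.9, 182.0], 168)
  ([0.6417, 0.185], [317.7, 189.3], 207)
  ([0.5413, 0.0054], [337.4, 232.4], 177)
  ([0.5481, -0.0728], [358.7, 244.4], 208)
  ([0.4554, 0.001], [318.5, 248.7], 244)
from [ 0.5483 -0.0753  0.2053] yaw -41.21 F [0.3 0.2 0.4] w 0.0877 | travel [ -7.25 -11.96   0.21] rows>= 12 spin first 0.02
```

```bash
python3 -m handwheel '[{"grip":-1,"travel":[-0.558,-0.92,0],"spin":0},{"grip":-1,"travel":[-0.558,-0.92,0],"spin":0},{"grip":-1,"travel":[-0.558,-0.92,0],"spin":0},{"grip":-1,"travel":[-0.558,-0.92,0],"spin":0},{"grip":-1,"travel":[-0.558,-0.92,0],"spin":0},{"grip":-1,"travel":[-0.558,-0.92,0],"spin":0},{"grip":-1,"travel":[-0.558,-0.92,0],"spin":0},{"grip":-1,"travel":[-0.558,-0.92,0],"spin":0}]' >/dev/null
python3 -m handwheel '[{"grip":-1,"travel":[-0.558,-0.92,0],"spin":0},{"grip":-1,"travel":[-0.558,-0.92,0],"spin":0},{"grip":-1,"travel":[-0.558,-0.92,0.5],"spin":0},{"grip":-1,"travel":[-0.558,-0.92,0.8],"spin":0},{"grip":-1,"travel":[-0.558,-0.92,0.8],"spin":0},{"grip":-1,"travel":[0,0,0],"spin":0}]'
python3 - <<'E'
from jars import *
from go import plan
for cam in("side",):
    print(cam); [print(" ",o) for o in locate(cam,cam+"10")]
plan(.6095,.269,.0675,-41.3)
E
```

```text
time_s: 49.12
tcp_pos: [0.6075, 0.2705, 0.1478]
eef_rot: [179.7, 0.1, -41.1]
contact_force: [-0.6, -0.3, -0.2]
gripper_width: 0.0874
gripper_force: 0.0
side
  ([0.1071, 1.1941], [41.3, 139.5], 466)
  ([0.6083, 0.2691], [292.9, 182.8], 114)
  ([0.6417, 0.185], [317.7, 189.3], 208)
  ([0.5417, 0.0063], [337.3, 232.1], 198)
  ([0.5481, -0.0719], [358.5, 244.3], 231)
  ([0.4556, 0.0005], [318.7, 248.8], 242)
from [0.608  0.2698 0.1493] yaw -41.14 F [-0.  -0.8  0.1] w 0.0882 | travel [ 0.07 -0.02  3.27] rows>= 4 spin first 0.03
```

```bash
python3 -m handwheel '[{"grip":-1,"travel":[0.07,0,0.8],"spin":0},{"grip":-1,"travel":[0,0,0.9],"spin":0},{"grip":-1,"travel":[0,0,0.7],"spin":0},{"grip":-1,"travel":[0,0,0.5],"spin":0},{"grip":-1,"travel":[0,0,0.38],"spin":0},{"grip":-1,"travel":[0,0,0],"spin":0}]'
python3 -m handwheel '[{"grip":1,"travel":[0,0,0],"spin":0},{"grip":1,"travel":[0,0,0],"spin":0},{"grip":1,"travel":[0,0,0],"spin":0},{"grip":1,"travel":[0,0,0],"spin":0},{"grip":1,"travel":[0,0,0],"spin":0}]' 15
python3 -m handwheel '[{"grip":1,"travel":[0,0,-0.2],"spin":0},{"grip":1,"travel":[0,0,-0.4],"spin":0},{"grip":1,"travel":[0,0,-0.6],"spin":0},{"grip":1,"travel":[0,0,-0.8],"spin":0},{"grip":1,"travel":[0,0,-0.9],"spin":0},{"grip":1,"travel":[0,0,-0.9],"spin":0},{"grip":1,"travel":[0,0,-0.9],"spin":0},{"grip":1,"travel":[0,0,0],"spin":0}]'
python3 go.py .460 -.084 .186 -41.3
```

```text
time_s: 49.92
tcp_pos: [0.61, 0.2677, 0.0695]
eef_rot: [179.9, 0.0, -41.2]
contact_force: [0.3, 0.0, -0.7]
gripper_width: 0.0878
gripper_force: 0.0
time_s: 50.55
tcp_pos: [0.6099, 0.2676, 0.0703]
eef_rot: [180.0, 0.0, -41.2]
contact_force: [-2.1, -1.8, 4.7]
gripper_width: 0.0568
gripper_force: 14.3
time_s: 51.55
tcp_pos: [0.6113, 0.2687, 0.1906]
eef_rot: [-179.7, -0.1, -41.2]
contact_force: [-0.9, 0.5, -3.2]
gripper_width: 0.0566
gripper_force: 14.3
from [0.6113 0.2687 0.1906] yaw -41.19 F [-0.9  0.5 -3.2] w 0.0566 | travel [ 4.76 14.59  0.18] rows>= 15 spin first 0.02
```

```bash
python3 -m handwheel '[{"grip":1,"travel":[0.16,0.5,0],"spin":0},{"grip":1,"travel":[0.31,0.94,0],"spin":0},{"grip":1,"travel":[0.31,0.94,0],"spin":0},{"grip":1,"travel":[0.31,0.94,0],"spin":0},{"grip":1,"travel":[0.31,0.94,0],"spin":0},{"grip":1,"travel":[0.31,0.94,0],"spin":0},{"grip":1,"travel":[0.31,0.94,0],"spin":0},{"grip":1,"travel":[0.31,0.94,0],"spin":0}]'
python3 -m handwheel '[{"grip":1,"travel":[0.31,0.94,0],"spin":0},{"grip":1,"travel":[0.31,0.94,0],"spin":0},{"grip":1,"travel":[0.31,0.94,0],"spin":0},{"grip":1,"travel":[0.31,0.94,0],"spin":0},{"grip":1,"travel":[0.31,0.94,0],"spin":0},{"grip":1,"travel":[0.31,0.94,0],"spin":0},{"grip":1,"travel":[0.31,0.94,0],"spin":0},{"grip":1,"travel":[0.2,0.85,0],"spin":0}]'
python3 -m handwheel '[{"grip":1,"travel":[0,0,0],"spin":0}]' >/dev/null
python3 go.py .460 -.084 .072 -41.3
```

```text
time_s: 52.55
tcp_pos: [0.5367, 0.0949, 0.1876]
eef_rot: [-180.0, -0.0, -41.2]
contact_force: [0.1, -0.1, -2.8]
gripper_width: 0.0566
gripper_force: 14.3
time_s: 53.55
tcp_pos: [0.4589, -0.0838, 0.1876]
eef_rot: [-180.0, -0.0, -41.2]
contact_force: [-0.8, 0.4, -3.4]
gripper_width: 0.057
gripper_force: 14.0
from [ 0.4586 -0.0838  0.1876] yaw -41.31 F [ 0.2  0.6 -3.4] w 0.0569 | travel [ 0.05 -0.03  4.62] rows>= 5 spin first -0.0
```

```bash
python3 -m handwheel '[{"grip":1,"travel":[0.05,-0.03,0.7],"spin":0},{"grip":1,"travel":[0,0,0.9],"spin":0},{"grip":1,"travel":[0,0,0.9],"spin":0},{"grip":1,"travel":[0,0,0.8],"spin":0},{"grip":1,"travel":[0,0,0.6],"spin":0},{"grip":1,"travel":[0,0,0.45],"spin":0},{"grip":1,"travel":[0,0,0.27],"spin":0},{"grip":1,"travel":[0,0,0],"spin":0}]'
python3 go.py .460 -.084 .0698 -41.3
```

```text
time_s: 54.68
tcp_pos: [0.461, -0.0827, 0.0718]
eef_rot: [180.0, 0.0, -41.2]
contact_force: [-0.7, 0.1, -3.6]
gripper_width: 0.0568
gripper_force: 14.0
from [ 0.461  -0.0827  0.0718] yaw -41.19 F [-0.7  0.1 -3.6] w 0.0568 | travel [0.01 0.07 0.08] rows>= 1 spin first 0.02
```

```bash
python3 -m handwheel '[{"grip":1,"travel":[0,0.05,0.09],"spin":0},{"grip":1,"travel":[0,0,0],"spin":0},{"grip":-1,"travel":[0,0,0],"spin":0},{"grip":-1,"travel":[0,0,0],"spin":0},{"grip":-1,"travel":[0,0,0],"spin":0}]'
python3 -m handwheel '[{"grip":-1,"travel":[0,0,-0.6],"spin":0},{"grip":-1,"travel":[0,0,-0.9],"spin":0},{"grip":-1,"travel":[0,0,-0.9],"spin":0},{"grip":-1,"travel":[0,0,-1],"spin":0},{"grip":-1,"travel":[0,0,-1],"spin":0},{"grip":-1,"travel":[0,0,-1],"spin":0},{"grip":-1,"travel":[0,0,-1],"spin":0},{"grip":-1,"travel":[0,0,-1],"spin":0}]'
python3 -m handwheel '[{"grip":-1,"travel":[0,0,-1],"spin":-1},{"grip":-1,"travel":[0,0,-1],"spin":-1},{"grip":-1,"travel":[0,0,-1],"spin":-1},{"grip":-1,"travel":[0,0,-1],"spin":-1},{"grip":-1,"travel":[0,0,0],"spin":-1},{"grip":-1,"travel":[0,0,0],"spin":-1},{"grip":-1,"travel":[0,0,0],"spin":-1},{"grip":-1,"travel":[0,0,0],"spin":-1}]' >/dev/null
python3 -m handwheel '[{"grip":-1,"travel":[0,0,0],"spin":-0.7},{"grip":-1,"travel":[0,0,0],"spin":-0.7},{"grip":0.4,"travel":[0,0,0],"spin":0}]'
python3 - <<'E'
from jars import *
from go import plan
for cam in("top","side"):
    print(cam); [print(" ",o) for o in locate(cam,cam+"11")]
plan(.5286,-.3317,.365,5.73)
a=cv2.imread("pics/side11.png")[150:320,230:470]; cv2.imwrite("pics/s11.png",cv2.resize(a,None,fx=3,fy=3,interpolation=cv2.INTER_CUBIC))
E
```

```text
time_s: 55.3
tcp_pos: [0.4605, -0.0836, 0.0701]
eef_rot: [-180.0, -0.0, -41.2]
contact_force: [-0.1, -0.2, 0.1]
gripper_width: 0.0813
gripper_force: 0.0
time_s: 56.3
tcp_pos: [0.4601, -0.0836, 0.2558]
eef_rot: [-180.0, -0.0, -41.2]
contact_force: [0.3, -0.5, 0.9]
gripper_width: 0.0877
gripper_force: 0.0
time_s: 57.68
tcp_pos: [0.4601, -0.0836, 0.3549]
eef_rot: [-180.0, -0.0, 5.8]
contact_force: [-0.8, 0.3, -0.4]
gripper_width: 0.0818
gripper_force: 0.0
top
  ([0.6693, 0.2199], [282.5, 173.0], 239)
side
  ([0.6414, 0.1849], [317.7, 189.4], 205)
  ([0.5423, 0.0061], [337.4, 232.0], 196)
  ([0.5481, -0.0719], [358.5, 244.3], 231)
  ([0.4544, 0.0004], [318.4, 249.0], 229)
  ([0.4614, -0.0782], [340.2, 262.1], 248)
from [ 0.4602 -0.0836  0.3549] yaw 5.72 F [-0.2 -0.2 -0.1] w 0.0754 | travel [ 1.73 10.15 -0.41] rows>= 11 spin first -0.0
```

View pics/s11.png

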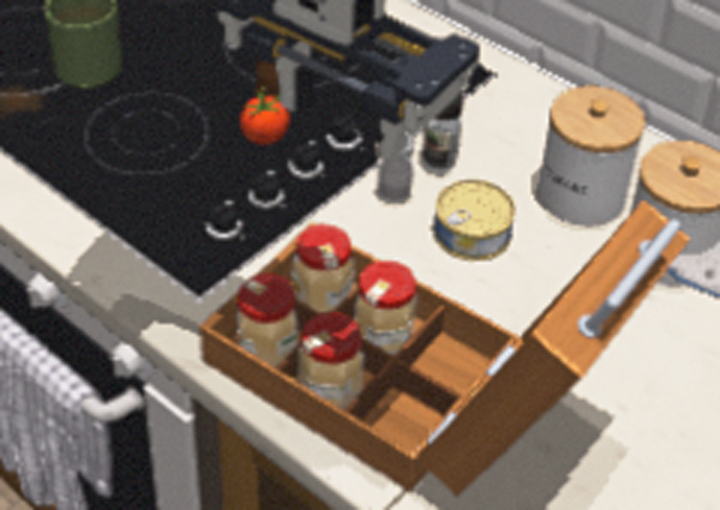

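All four jars stand upright in cells 0–3, the hob holds no more red lids, and the lid is still at its stop. Back to the handle.

```bash
python3 -m handwheel '[{"grip":0.4,"travel":[0.16,0.92,-0.1],"spin":0},{"grip":0.4,"travel":[0.16,0.92,-0.1],"spin":0},{"grip":0.4,"travel":[0.16,0.92,-0.1],"spin":0},{"grip":0.4,"travel":[0.16,0.92,-0.1],"spin":0},{"grip":0.4,"travel":[0.16,0.92,0],"spin":0},{"grip":0.4,"travel":[0.16,0.92,0],"spin":0},{"grip":0.4,"travel":[0.16,0.92,0],"spin":0},{"grip":0.4,"travel":[0.16,0.92,0],"spin":0}]'
python3 -m handwheel '[{"grip":0.4,"travel":[0.16,0.92,0],"spin":0},{"grip":0.4,"travel":[0.16,0.92,0],"spin":0},{"grip":0.4,"travel":[0.13,0.95,0],"spin":0},{"grip":0.4,"travel":[0,0,0],"spin":0}]'
python3 go.py .5286 -.3317 .307 5.73
```

```text
time_s: 58.78
tcp_pos: [0.5108, -0.2642, 0.3647]
eef_rot: [-180.0, 0.0, 5.7]
contact_force: [-0.7, -0.1, 0.0]
gripper_width: 0.0263
gripper_force: 0.0
time_s: 59.28
tcp_pos: [0.5291, -0.3332, 0.3638]
eef_rot: [-180.0, 0.1, 5.7]
contact_force: [0.2, -0.4, 0.0]
gripper_width: 0.0259
gripper_force: 0.0
from [ 0.5291 -0.3332  0.3638] yaw 5.67 F [ 0.2 -0.4  0. ] w 0.0259 | travel [-0.01 -0.06  2.27] rows>= 3 spin first -0.01
```

```bash
python3 -m handwheel '[{"grip":0.4,"travel":[0,-0.06,0.5],"spin":0},{"grip":0.4,"travel":[0,0,0.6],"spin":0},{"grip":0.4,"travel":[0,0,0.5],"spin":0},{"grip":0.4,"travel":[0,0,0.4],"spin":0},{"grip":0.4,"travel":[0,0,0.27],"spin":0},{"grip":0.4,"travel":[0,0,0],"spin":0}]'
python3 -m handwheel '[{"grip":1,"travel":[0,0,0],"spin":0},{"grip":1,"travel":[0,0,0],"spin":0},{"grip":1,"travel":[0,0,0],"spin":0},{"grip":1,"travel":[0,0,0],"spin":0}]' 20
python3 - <<'E'
from box import *; from go import plan
p=json.load(open("box.json"))
def H(th): return lidP([*p[:3],th],(-.293,0,.031))
plan(*(H(1.92)-[0,0,.011]),5.73)
w=np.radians(5.73); th=np.linspace(1.92,0,36)
for i in range(35):
    d=H(th[i+1])-H(th[i]); print(i,round(th[i+1],2),"y %.2f z %.2f"%((np.sin(w)*d[0]-np.cos(w)*d[1])/.025,-d[2]/.025))
E
```

```text
time_s: 60.02
tcp_pos: [0.5286, -0.3301, 0.3076]
eef_rot: [-180.0, 0.0, 5.8]
contact_force: [0.3, 0.1, 0.3]
gripper_width: 0.0265
gripper_force: 0.0
time_s: 60.52
tcp_pos: [0.5289, -0.3307, 0.3088]
eef_rot: [179.9, -0.1, 5.8]
contact_force: [0.5, -3.2, 3.0]
gripper_width: 0.0091
gripper_force: 20.0
from [ 0.5289 -0.3307  0.3088] yaw 5.79 F [ 0.5 -3.2  3. ] w 0.0091 | travel [0.02 0.06 0.  ] rows>= 1 spin first 0.01
0 1.87 y -0.59 z -0.27
1 1.81 y -0.60 z -0.24
2 1.76 y -0.61 z -0.20
3 1.7 y -0.62 z -0.17
4 1.65 y -0.63 z -0.13
5 1.59 y -0.64 z -0.10
6 1.54 y -0.64 z -0.06
7 1.48 y -0.65 z -0.03
8 1.43 y -0.65 z 0.01
9 1.37 y -0.65 z 0.04
10 1.32 y -0.64 z 0.08
11 1.26 y -0.64 z 0.11
12 1.21 y -0.63 z 0.15
13 1.15 y -0.62 z 0.18
14 1.1 y -0.61 z 0.22
15 1.04 y -0.60 z 0.25
16 0.99 y -0.58 z 0.28
17 0.93 y -0.57 z 0.31
18 0.88 y -0.55 z 0.34
19 0.82 y -0.53 z 0.37
20 0.77 y -0.51 z 0.40
21 0.71 y -0.48 z 0.43
22 0.66 y -0.46 z 0.45
23 0.6 y -0.43 z 0.48
24 0.55 y -0.41 z 0.50
25 0.49 y -0.38 z 0.52
26 0.44 y -0.35 z 0.54
27 0.38 y -0.32 z 0.56
28 0.33 y -0.29 z 0.58
29 0.27 y -0.26 z 0.59
30 0.22 y -0.22 z 0.61
31 0.16 y -0.19 z 0.62
32 0.11 y -0.16 z 0.63
33 0.05 y -0.12 z 0.64
34 0.0 y -0.09 z 0.64
```

```bash
python3 -m handwheel '[{"grip":1,"travel":[0,-0.30,-0.14],"spin":0},{"grip":1,"travel":[0,-0.30,-0.13],"spin":0},{"grip":1,"travel":[0,-0.60,-0.24],"spin":0},{"grip":1,"travel":[0,-0.61,-0.20],"spin":0},{"grip":1,"travel":[0,-0.62,-0.17],"spin":0},{"grip":1,"travel":[0,-0.63,-0.13],"spin":0},{"grip":1,"travel":[0,-0.64,-0.10],"spin":0},{"grip":1,"travel":[0,-0.64,-0.06],"spin":0}]'
python3 -m handwheel '[{"grip":1,"travel":[0,-0.65,-0.03],"spin":0},{"grip":1,"travel":[0,-0.65,0.01],"spin":0},{"grip":1,"travel":[0,-0.65,0.04],"spin":0},{"grip":1,"travel":[0,-0.64,0.08],"spin":0},{"grip":1,"travel":[0,-0.64,0.11],"spin":0},{"grip":1,"travel":[0,-0.63,0.15],"spin":0},{"grip":1,"travel":[0,-0.62,0.18],"spin":0},{"grip":1,"travel":[0,0,0],"spin":0}]'
python3 - <<'E'
from box import *; from go import plan
p=json.load(open("box.json")); P=lidP([*p[:3],1.15],(-.293,0,.031)); plan(P[0],P[1],P[2]-.011,5.73)
E
```

```text
time_s: 61.52
tcp_pos: [0.5182, -0.221, 0.3376]
eef_rot: [-180.0, -0.1, 5.8]
contact_force: [5.3, -3.0, 2.7]
gripper_width: 0.0093
gripper_force: 20.0
time_s: 62.52
tcp_pos: [0.5067, -0.1081, 0.3231]
eef_rot: [-179.9, -0.0, 5.9]
contact_force: [5.9, 3.0, 1.3]
gripper_width: 0.0091
gripper_force: 20.0
from [ 0.5067 -0.1081  0.3231] yaw 5.9 F [5.9 3.  1.3] w 0.0091 | travel [ 0.02  0.18 -0.04] rows>= 1 spin first 0.03
```

```bash
python3 -m handwheel '[{"grip":1,"travel":[0,-0.46,0.17],"spin":0},{"grip":1,"travel":[0,-0.60,0.25],"spin":0},{"grip":1,"travel":[0,-0.58,0.28],"spin":0},{"grip":1,"travel":[0,-0.57,0.31],"spin":0},{"grip":1,"travel":[0,-0.55,0.34],"spin":0},{"grip":1,"travel":[0,-0.53,0.37],"spin":0},{"grip":1,"travel":[0,-0.51,0.40],"spin":0},{"grip":1,"travel":[0,0,0],"spin":0}]'
python3 - <<'E'
from box import *; from go import plan
p=json.load(open("box.json")); P=lidP([*p[:3],.768],(-.293,0,.031)); plan(P[0],P[1],P[2]-.011,5.73)
E
```

```text
time_s: 63.52
tcp_pos: [0.4969, -0.014, 0.2697]
eef_rot: [-179.9, -0.0, 5.9]
contact_force: [7.4, 1.6, -3.1]
gripper_width: 0.0092
gripper_force: 20.0
from [ 0.4969 -0.014   0.2697] yaw 5.87 F [ 7.4  1.6 -3.1] w 0.0092 | travel [ 0.03  0.05 -0.01] rows>= 1 spin first 0.03
```

```bash
python3 -m handwheel '[{"grip":1,"travel":[0,-0.43,0.42],"spin":0},{"grip":1,"travel":[0,-0.46,0.45],"spin":0},{"grip":1,"travel":[0,-0.43,0.48],"spin":0},{"grip":1,"travel":[0,-0.41,0.50],"spin":0},{"grip":1,"travel":[0,-0.38,0.52],"spin":0},{"grip":1,"travel":[0,-0.35,0.54],"spin":0},{"grip":1,"travel":[0,-0.32,0.56],"spin":0},{"grip":1,"travel":[0,0,0],"spin":0}]'
python3 - <<'E'
from box import *; from go import plan
p=json.load(open("box.json")); 
for t in (.384,0): P=lidP([*p[:3],t],(-.293,0,.031)); plan(P[0],P[1],P[2]-.011,5.73)
E
```

```text
time_s: 64.53
tcp_pos: [0.4901, 0.0549, 0.183]
eef_rot: [-179.9, -0.1, 5.8]
contact_force: [7.2, 4.4, -1.6]
gripper_width: 0.0092
gripper_force: 20.0
from [0.4901 0.0549 0.183 ] yaw 5.85 F [ 7.2  4.4 -1.6] w 0.0092 | travel [ 0.02 -0.01  0.02] rows>= 1 spin first 0.02
from [0.4901 0.0549 0.183 ] yaw 5.85 F [ 7.2  4.4 -1.6] w 0.0092 | travel [ 0.02 -1.33  4.32] rows>= 5 spin first 0.02
```

```bash
python3 -m handwheel '[{"grip":1,"travel":[0,-0.28,0.57],"spin":0},{"grip":1,"travel":[0,-0.26,0.59],"spin":0},{"grip":1,"travel":[0,-0.22,0.60],"spin":0},{"grip":1,"travel":[0,-0.19,0.60],"spin":0},{"grip":1,"travel":[0,-0.13,0.50],"spin":0},{"grip":1,"travel":[0,-0.08,0.40],"spin":0},{"grip":1,"travel":[0,-0.06,0.30],"spin":0},{"grip":1,"travel":[0,-0.04,0.20],"spin":0}]'
python3 -m handwheel '[{"grip":1,"travel":[0,-0.03,0.15],"spin":0},{"grip":1,"travel":[0,-0.02,0.15],"spin":0},{"grip":1,"travel":[0,0,0],"spin":0}]'
python3 go.py .487 .088 .075 5.73
```

```text
time_s: 65.53
tcp_pos: [0.4872, 0.0864, 0.0896]
eef_rot: [-179.9, -0.1, 5.8]
contact_force: [4.5, 6.9, 2.8]
gripper_width: 0.009
gripper_force: 20.0
time_s: 65.9
tcp_pos: [0.487, 0.0876, 0.082]
eef_rot: [-179.9, -0.1, 5.8]
contact_force: [5.2, 8.3, -1.9]
gripper_width: 0.0094
gripper_force: 20.0
from [0.487  0.0876 0.082 ] yaw 5.8 F [ 5.2  8.3 -1.9] w 0.0094 | travel [ 0.   -0.02  0.28] rows>= 1 spin first 0.01
```

```bash
python3 -m handwheel '[{"grip":1,"travel":[0,0,0.1],"spin":0},{"grip":1,"travel":[0,0,0.1],"spin":0},{"grip":1,"travel":[0,0,0],"spin":0}]'
python3 -m handwheel '[{"grip":1,"travel":[0,0,0.08],"spin":0},{"grip":1,"travel":[0,0,0],"spin":0}]'
python3 -m handwheel '[{"grip":1,"travel":[0,0,0.08],"spin":0},{"grip":1,"travel":[0,0,0],"spin":0}]'
```

```text
time_s: 66.28
tcp_pos: [0.487, 0.0881, 0.0772]
eef_rot: [-179.8, -0.1, 5.8]
contact_force: [3.8, 11.7, -1.2]
gripper_width: 0.0089
gripper_force: 20.0
time_s: 66.53
tcp_pos: [0.487, 0.0883, 0.0753]
eef_rot: [-179.8, -0.1, 5.8]
contact_force: [2.3, 13.1, -0.7]
gripper_width: 0.009
gripper_force: 20.0
time_s: 66.78
tcp_pos: [0.487, 0.0886, 0.0733]
eef_rot: [-179.8, -0.1, 5.8]
contact_force: [1.0, 14.8, -0.4]
gripper_width: 0.0091
gripper_force: 20.0
```

```bash
python3 -m handwheel '[{"grip":1,"travel":[0,-0.06,0.06],"spin":0},{"grip":1,"travel":[0,0,0],"spin":0}]'
python3 -m handwheel '[{"grip":1,"travel":[0,-0.04,0.06],"spin":0},{"grip":1,"travel":[0,0,0],"spin":0}]'
python3 -m handwheel '[{"grip":1,"travel":[0,0,0.06],"spin":0},{"grip":1,"travel":[0,0,0],"spin":0}]'
```

```text
time_s: 67.03
tcp_pos: [0.487, 0.0888, 0.0718]
eef_rot: [-179.9, -0.1, 5.8]
contact_force: [5.1, 6.1, -0.3]
gripper_width: 0.0089
gripper_force: 20.0
time_s: 67.28
tcp_pos: [0.487, 0.0889, 0.0712]
eef_rot: [-180.0, -0.1, 5.8]
contact_force: [3.9, 1.0, 9.9]
gripper_width: 0.0094
gripper_force: 20.0
time_s: 67.53
tcp_pos: [0.4871, 0.089, 0.0706]
eef_rot: [-180.0, -0.2, 5.9]
contact_force: [-0.7, 1.5, 20.5]
gripper_width: 0.0094
gripper_force: 20.0
```

The lid has met the tray (20 N). Release gently, rise clear and look.

```bash
python3 -m handwheel '[{"grip":0.5,"travel":[0,0,0],"spin":0},{"grip":0.5,"travel":[0,0,0],"spin":0},{"grip":0.5,"travel":[0,0,0],"spin":0},{"grip":0.5,"travel":[0,0,-0.5],"spin":0},{"grip":0.5,"travel":[0,0,-0.7],"spin":0},{"grip":0.5,"travel":[0,0,-0.9],"spin":0},{"grip":0.5,"travel":[0,0,-1],"spin":0},{"grip":0.5,"travel":[0,0,-1],"spin":0}]'
python3 -m handwheel '[{"grip":0.5,"travel":[0,-1,-1],"spin":0},{"grip":0.5,"travel":[0,-1,-1],"spin":0},{"grip":0.5,"travel":[0,-1,-1],"spin":0},{"grip":0.5,"travel":[0,-1,0],"spin":0},{"grip":0.5,"travel":[0,-1,0],"spin":0},{"grip":0.5,"travel":[0,-1,0],"spin":0},{"grip":0.5,"travel":[0,-1,0],"spin":0},{"grip":0.5,"travel":[0,0,0],"spin":0}]'
python3 - <<'E'
from box import *
p=json.load(open("box.json"))
for c in("top","side"):
    im=snap(c,c+"12")
    for L in [(-.253,.0905,.051),(0,.0905,.051),(0,-.0905,.051),(-.253,-.0905,.051),(-.293,.05,.031),(-.293,-.05,.031)]:
        print(c,L,[proj(c,lidP([*p[:3],t],L)).round(1).tolist() for t in(0,.05)])
a=cv2.imread("pics/side12.png")[170:320,250:420]; b=cv2.imread("pics/top12.png")[180:280,320:450]
cv2.imwrite("pics/c12.png",np.vstack([cv2.resize(a,(510,330)),cv2.resize(b,(510,270))]))
cv2.imwrite("pics/s12.png",cv2.resize(a,None,fx=4,fy=4,interpolation=cv2.INTER_CUBIC))
E
```

```text
time_s: 68.53
tcp_pos: [0.4861, 0.0878, 0.1731]
eef_rot: [-180.0, -0.0, 5.8]
contact_force: [0.2, -1.1, 0.4]
gripper_width: 0.0219
gripper_force: 0.0
time_s: 69.53
tcp_pos: [0.4684, 0.2635, 0.2467]
eef_rot: [180.0, 0.0, 5.9]
contact_force: [0.7, 0.4, -0.5]
gripper_width: 0.0218
gripper_force: 0.0
top (-0.253, 0.0905, 0.051) [[339.8, 202.2], [341.1, 201.2]]
top (0, 0.0905, 0.051) [[429.6, 193.9], [430.5, 193.8]]
top (0, -0.0905, 0.051) [[439.1, 258.6], [440.0, 258.5]]
top (-0.253, -0.0905, 0.051) [[346.8, 267.6], [348.2, 267.3]]
top (-0.293, 0.05, 0.031) [[326.8, 218.9], [327.6, 218.1]]
top (-0.293, -0.05, 0.031) [[330.3, 254.5], [331.2, 254.1]]
side (-0.253, 0.0905, 0.051) [[333.8, 212.7], [334.6, 210.1]]
side (0, 0.0905, 0.051) [[405.2, 250.5], [405.9, 251.0]]
side (0, -0.0905, 0.051) [[369.6, 292.0], [370.4, 292.5]]
side (-0.253, -0.0905, 0.051) [[295.6, 247.6], [296.1, 245.1]]
side (-0.293, 0.05, 0.031) [[315.5, 219.0], [315.9, 215.9]]
side (-0.293, -0.05, 0.031) [[294.5, 237.8], [294.7, 234.7]]
```

View pics/s12.png

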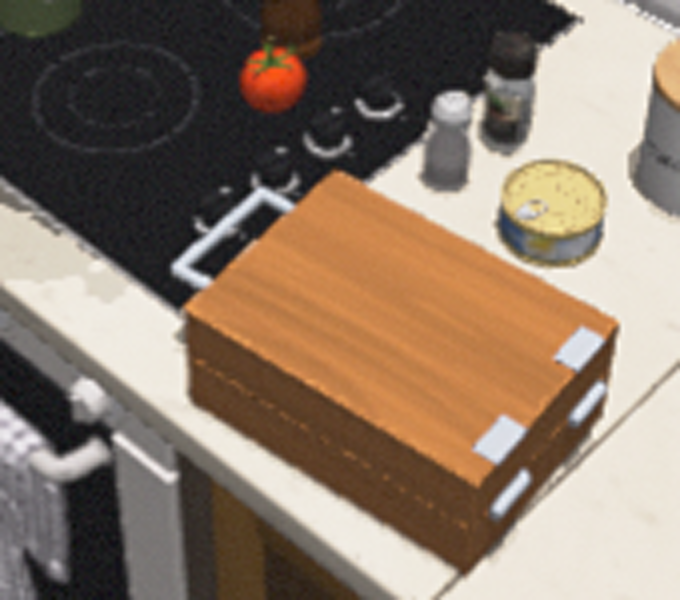

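The lid is shut flush: its front corner is at about (297,247.5), against (295.6,247.6) predicted for angle 0. The tin, tomato, shaker and mill haven't moved, and the arm is clear. Handing in.

```bash
python3 -c "
from plant import close_job; print(close_job())"
```

```text
the job is handed in; nothing more can be done
None
```

The job is handed in: the lid was opened to its stop, all four red-lidded jars found on the hob stand upright in cells 0–3, and the lid is shut flush with the bystanders in view unmoved, after about 70 s of the 210 s allowed.

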